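# Change the die on a bench tube bender

### The job

The next bend needs the large blue die, which is at the bottom of the storage post. Clear the way first: lay the brass keeper from the bender's pin and the two smaller dies from the post in the red parts tray; then seat the large die on the bender's pin and put the keeper back on the pin on top of it. Put the other two dies back on the storage post, the medium one seated at the bottom and the small one on it with every hub up; leave the tape measure and padlock where they are.

Things in the scene. Friction and masses are not known exactly. Their poses are not given: they have to be found in the camera images.
- large_die: Large bending die: blue grooved wheel 92 mm across and 17 mm thick with a round hub 32 mm across standing 13 mm up from its upper face (30 mm high over all) and a 20 mm bore right through. About 0.4 kg. Origin: on the bore's axis at the underside; z up along the bore, hub on top. It starts at the bottom of the storage post. Grip the hub from above; its sides are upright.
- medium_die: Medium bending die: bare light-grey aluminium, 68 mm across; otherwise exactly like the large one (17 mm wheel, 32 mm hub, 30 mm high, 20 mm bore, origin at the underside on the axis). About 0.25 kg. It starts on the large die's hub on the storage post.
- small_die: Small bending die: dark steel, 48 mm across; otherwise exactly like the large one (17 mm wheel, 32 mm hub, 30 mm high, 20 mm bore, origin at the underside on the axis). About 0.2 kg. It starts on top, on the medium die's hub on the storage post.
- keeper: Keeper: brass ring 36 mm across, 24 mm high, with a 20 mm bore, about 0.12 kg. Origin: on the bore's axis at the underside, z up; either way up is the same. It starts on the bender's pin, resting on the boss.
- tube_bender: Tube bender, fixed: green plate 150 (x) by 112 mm (y), upright steel pin 16 mm thick. Origin: on the pin's axis at bench height. Things on the pin rest on a boss 15 mm up; the pin is straight up to 62 mm, its tip tapers to 74 mm. Stop block (31 mm high) 64 mm out towards -x,-y; stiff swinging arm towards +x with a roller (37 mm high) 68 mm out. Nothing stands up along y: room for fingers.
- die_post: Die storage post, fixed: square wooden foot 110 x 110 x 12 mm with an upright steel post 15 mm thick. Origin: on the post's axis at bench height; z up. Dies rest on its flange, 15 mm above the origin, or on the hub of the die below. The post is straight up to 83 mm above the bench and its tip tapers to 93 mm.
- parts_tray: Shallow red parts tray with a black rubber floor, fixed, empty at the start: 190 mm (its x) by 145 mm (its y) outside, walls 3 mm thick and 16 mm high with a rim to 18 mm, inner floor 3 mm above the bench. Origin: centre of the underside; z up. (The bench vise standing to the right of the work rises about 240 mm above the bench.)
- tape_measure: Yellow tape measure, 37 x 81 x 67 mm, a bystander; leave it alone. Origin: centre of the underside.
- padlock: Brass padlock lying flat, 66 x 45 x 17 mm, a bystander; leave it alone. Origin: centre of the underside.

How it is judged (in metres and radians):
On the way, in this order (a step that is already met when the one before it is completed fails the run):
1. the keeper and the two smaller dies lie flat in the parts tray (x of keeper in the frame of parts_tray between -0.085 and 0.085 m and y of keeper in the frame of parts_tray between -0.065 and 0.065 m and height (world z) of keeper below 0.03 m and x of medium_die in the frame of parts_tray between -0.085 and 0.085 m and y of medium_die in the frame of parts_tray between -0.065 and 0.065 m and height (world z) of each of medium_die, small_die below 0.012 m and angle between each of medium_die, small_die's own z axis and vertical below 0.25 rad and x of small_die in the frame of parts_tray between -0.085 and 0.085 m and y of small_die in the frame of parts_tray between -0.065 and 0.065 m), for 0.2 s.
2. the large die is seated on the bender's pin (horizontal distance between large_die and tube_bender below 0.006 m and z of large_die in the frame of tube_bender below 0.019 m and angle between large_die's own z axis and vertical below 0.12 rad), for 0.2 s.
At the end, for the whole second after the job is handed in: Large die seated on the bender's boss, keeper on the pin on top of it; medium die seated on the post's flange, small die on the medium one's hub; each within 6 mm of its axis and 4 mm of fully down, dies hub up within 0.12 rad, all let go and at rest (all of step 2 and horizontal distance between keeper and tube_bender below 0.006 m and ((z of keeper in the frame of large_die above 0.026 m and height (world z) of keeper below 0.049 m and angle between keeper's own z axis and vertical below 0.12 rad) or (z of keeper in the frame of large_die above 0.05 m and height (world z) of keeper below 0.073 m and angle between keeper's own z axis and vertical above 3.02 rad)) and linear speed of each of keeper, large_die, medium_die, small_die below 0.02 m/s and horizontal distance between each of medium_die, small_die and die_post below 0.006 m and z of medium_die in the frame of die_post below 0.019 m and angle between each of medium_die, small_die's own z axis and vertical below 0.12 rad and z of small_die in the frame of die_post between 0.04 and 0.049 m); the robot touches nothing.
It fails at once if the tape measure or the padlock is shifted by more than 30 mm (distance of any of tape_measure, padlock from where it was at the start of the episode above 0.03 m).
It also fails if it takes over 128 s, if anything falls off the work surface, if the arm or the gripper's body presses on something with over 40 N, if the wrist force passes 120 N, or if a joint passes its speed limit or range.

### The arm

A 7-joint arm with a two-finger parallel gripper is mounted at the origin on the work surface; the furniture and walls round the work are solid. World frame = base frame: x ahead of the robot, y to its left, z up, the work surface at z = 0. Lengths are in m, angles in degrees, forces in N, time in s.
With the tool pointing down it reaches from about 0.425 to 0.875 m from the base axis. Payload 4.7 kg.
Tool frame: the origin (TCP) lies midway between the tips of the shut fingers; the grasp point (between the pads) lies 19 mm behind it (env.grip_point_offset is the distance from the TCP to the grasp point, in m); z points along the fingers, y is the line along which they close (so a half turn about z gives the same grasp; the last joint's range is limited). The gripper opens to 87 mm and grips with 3 to 60 N. Pads are 19 mm wide; open, the fingers measure 117 mm over their backs; the gripper's body (75 mm by 190 mm) begins 51 mm behind the grasp point.
Start: joints at [-73.046, 18.392, -4.016, 83.108, 1.295, 78.541, -3.26], TCP at [0.181, 0.624, 0.223] pointing down, gripper open.
Joint ranges: [-163.93, 163.93], [-17.29, 119.83], [-79.2, 71.16], [3.27, 140.29], [-89.18, 269.18], [5.43, 117.66], [-154.24, 154.24]. Speed limits (degrees/s): [147.25, 147.25, 180, 180, 180, 180, 180].

### API

Orientations are given as [roll, pitch, yaw] about the fixed x, y, z axes, in that order (R = Rz(yaw) Ry(pitch) Rx(roll)).
In Python, from cell import env gives the robot as it stands.
- The arm moves only by the shell command python3 -m jog 'ROWS' [FORCE]. ROWS is JSON, a list of rows, each a list of 7 numbers: the shift along the tool's x, y, z in m, then the turn, a rotation vector about the tool's x, y, z in rad, then the finger opening in m, from 0 to 0.087. A call has 1 to 12 rows; each row shifts and turns the commanded pose from where the row before left it, along the tool's axes as they then stand; what a row does not reach is not made up. A row lasts 1/12 s, in which the tool goes at most 41.7 mm and 7.16 degrees, less where a joint would pass 70% of its speed; a pose out of reach is approached as far as the arm can. A call is refused whole if a number of a shift passes 0.0417 or a number of a turn 0.125, either way. A call with a gripper value outside its range is refused whole. The fingers move at their own pace and stop on an object; FORCE is the grip in N (left out, the last holds). Time passes only in rows, so rows that do not move let the fingers close. It gives the time, the measured TCP pose, the force, the opening and the grip force at its end, in the units of the state.
- env.get_obs(): the state, without advancing time (a new reading comes with each control period).
- env.read_camera(name): name is "side" or "top" or "wrist"; returns the picture (420x560x3 uint8, blue, green, red); there is no depth.
- env.get_calibration(name): a dict with "fov_y" (degrees; the focal length in pixels is half the picture's height over the tangent of half this angle, whatever the lens; pixels are square), "cx", "cy" (the principal point, pixels), "pose" (4x4, takes a point from camera to world coordinates). Camera axes: x right, y up, looking along -z (the intrinsics and any distortion apply to the point x, -y, -z); pixel columns grow to the right and rows downward; lengths in m; the calibration is good to about 2 mm. A picture is of the moment at which its call begins: read the wrist's pose just before it. get_calibration takes no time and is no camera call; for the wrist camera it gives the pose at the moment of the call.
- env.sign_off(): hands the job in; it is judged then, once.
The state is a dict: "time_s": time; "qpos": joint angles; "joint_velocities": joint speeds; "effort": joint torques, N m; "tool_pos": TCP position; "tool_rot": TCP orientation; "force": force on the tool from outside, world axes, zero at the start; "wrist_torque": the same for the moment, N m; "grip_width": finger opening in m; "grasp_force": force on a finger pad.
Only numpy, scipy, OpenCV 4.12 (cv2) and the standard library are available. Lean on these libraries where they do the work, as an engineer would, in place of code of your own. Each camera call takes 0.05 s, during which the arm holds its last target. There are 200 camera calls.

## Working session

There is one attempt and no reset: what is moved stays moved. The work goes in short steps, Python scripts to look and compute and a shell command to move; the robot and the scene stay as the last step left them, time stands still between calls to the robot, and variables do not carry over. Pictures are saved under pics/ and viewed, at most 14 in all, crops included, and the job is handed in when it is done.

```bash
ls; mkdir -p pics; cat > h.py <<'E'
import numpy as np, cv2
from cell import env
def snap(cam,name):
    c=env.get_calibration(cam); im=env.read_camera(cam); cv2.imwrite(f'pics/{name}.png',im); 
    np.save(f'pics/{name}.npy',np.array([c['fov_y'],c['cx'],c['cy'],*np.array(c['pose']).ravel()])); return im,c
def load(name):
    a=np.load(f'pics/{name}.npy'); return dict(fov_y=a[0],cx=a[1],cy=a[2],pose=a[3:].reshape(4,4))
def back(c,u,v,z):
    f=210/np.tan(np.radians(c['fov_y']/2)); P=np.array(c['pose'])
    d=P[:3,:3]@np.array([(u-c['cx'])/f,-(v-c['cy'])/f,-1]); o=P[:3,3]
    return o+d*(z-o[2])/d[2]
def proj(c,p):
    f=210/np.tan(np.radians(c['fov_y']/2)); P=np.array(c['pose'])
    q=P[:3,:3].T@(np.array(p)-P[:3,3]); return c['cx']+f*q[0]/-q[2], c['cy']-f*q[1]/-q[2]
E
python3 - <<'E'
from h import *
for n in ('top','side','wrist'):
    im,c=snap(n,n+'0'); print(n,{k:(np.round(v,3).tolist() if k=='pose' else v) for k,v in c.items()})
a=env.get_obs(); print(a)
E
```

```text
pics
top {'fov_y': 45.38744327893594, 'cx': 281.6251243149571, 'cy': 215.86392888725868, 'pose': [[-0.053, 0.978, -0.203, 0.338], [-0.999, -0.052, 0.008, 0.075], [-0.002, 0.204, 0.979, 1.103], [0.0, 0.0, 0.0, 1.0]]}
side {'fov_y': 43.34372444806882, 'cx': 275.495861822156, 'cy': 212.36427824878504, 'pose': [[0.994, 0.086, -0.068, 0.458], [-0.108, 0.65, -0.752, -0.605], [-0.02, 0.755, 0.655, 0.669], [0.0, 0.0, 0.0, 1.0]]}
wrist {'fov_y': 58.67514722123144, 'cx': 278.37065057781, 'cy': 213.7912246774499, 'pose': [[0.278, -0.931, -0.239, 0.117], [0.961, 0.269, 0.071, 0.642], [-0.002, -0.249, 0.969, 0.382], [0.0, 0.0, 0.0, 1.0]]}
{'time_s': 0.15, 'qpos': array([-73.04758584,  18.42925063,  -4.01655049,  83.15809061,
         1.29376567,  78.54141285,  -3.26049414]), 'joint_velocities': array([-0.03562338, -0.14038419,  0.00097222, -0.22246787,  0.01405392,
        0.00422124,  0.00736422]), 'effort': array([ 3.95031675e-04, -4.91798937e+01, -4.04164335e-01, -3.12877893e+01,
       -6.38252450e-02,  4.04892687e-02,  1.08382892e-04]), 'tool_pos': array([0.18065169, 0.62395833, 0.22172012]), 'tool_rot': array([-1.79916398e+02,  3.52888124e-03,  1.63857192e+02]), 'force': array([-0.34663043,  0.28319375, -1.14353438]), 'wrist_torque': array([ 0.01395386, -0.02196263,  0.02711514]), 'grasp_force': 0.0, 'grip_width': 0.08709882576578865}
```

View pics/top0.png

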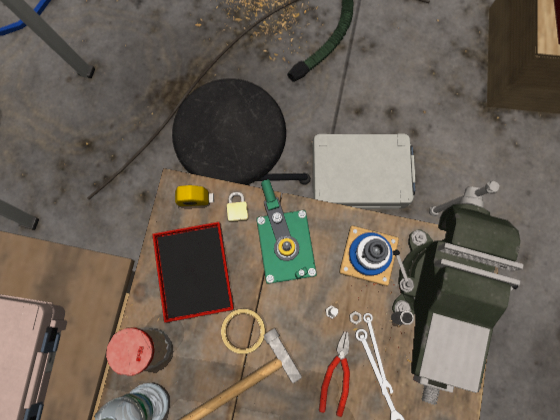

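View pics/side0.png

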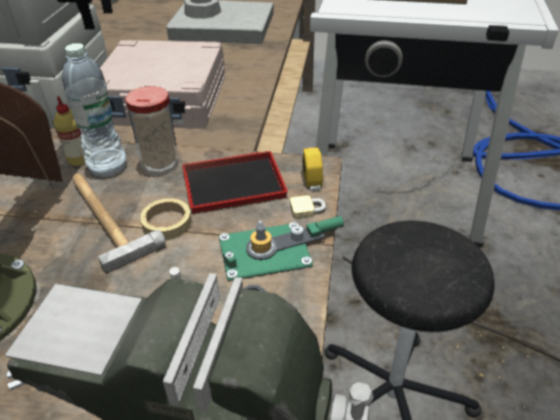

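```bash
python3 - <<'E'
from h import *
im=cv2.imread('pics/top0.png')
a=cv2.resize(im[200:290,245:415],(0,0),fx=4.6,fy=4.6,interpolation=cv2.INTER_CUBIC); cv2.imwrite('pics/c1.png',a)
im=cv2.imread('pics/top0.png')
c=load('top0')
for n,(u,v) in dict(trTL=(153,235),trTR=(218,224),trBR=(233,310),trBL=(168,321)).items(): print(n,back(c,u,v,.018))
for n,(u,v,z) in dict(pin=(285,242,.074),post=(375,245,.105)).items(): print(n,back(c,u,v,z))
print(back(c,193,197,.067),back(c,236,210,.017))
E
```

```text
trTL [0.53535727 0.34900584 0.018     ]
trTR [0.55226621 0.20610102 0.018     ]
trBR [0.36459053 0.17934297 0.018     ]
trBL [0.34902148 0.31746719 0.018     ]
pin [0.49582987 0.06179609 0.074     ]
post [ 0.47535985 -0.11763711  0.105     ]
[0.60380467 0.25162634 0.067     ] [0.5818904  0.16554391 0.017     ]
```

View pics/c1.png

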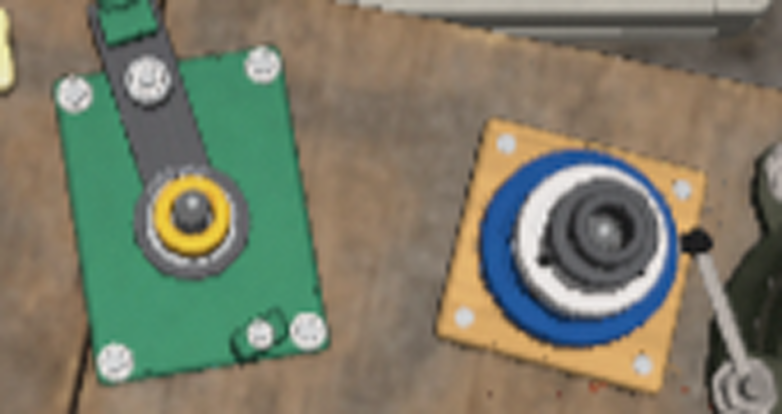

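```bash
cat >> h.py <<'E'
from scipy.spatial.transform import Rotation as R
def goto(x,y,z,yaw=None):
    """total tool-frame shift (turn first, then shift) and turn in rad about tool z"""
    o=env.get_obs(); p=o['tool_pos']; r=R.from_euler('xyz',o['tool_rot'],degrees=True)
    cur=o['tool_rot'][2]; yaw=cur if yaw is None else yaw
    t=R.from_euler('xyz',[180,0,yaw],degrees=True)
    rv=(r.inv()*t).as_rotvec(); s=t.inv().apply(np.array([x,y,z])-p)
    print('t',round(o['time_s'],2),'pos',p.round(4),'rot',o['tool_rot'].round(2),'F',o['force'].round(1),'w',round(o['grip_width'],4),'g',round(o['grasp_force'],1),'j7',o['qpos'][6].round(0))
    print('turn',rv.round(4),'shift',s.round(4)); return rv,s
E
python3 - <<'E'
from h import *
c=load('side0')
b=back(c,105,165,0); print('bottle',b)
for z in (.1,.2,.25,.3): print(z,proj(c,[b[0],b[1],z]))
b=back(c,157,165,0); print('jar',b)
for z in (.1,.15,.2): print(z,proj(c,[b[0],b[1],z]))
b=back(load('top0'),287,245,.074);print('pin',b, proj(c,b)); 
print('pin from side tip(262,222)',back(c,261,223,.074))
t=load('top0'); print('post',back(t,376.1,250,.1)); print('small hub',back(t,245+604/4.6,200+231/4.6,.105))
print('vise left',back(t,413,270,.1))
goto(.45,.40,.32,0);goto(.45,.40,.32,180)
E
```

```text
bottle [0.17599576 0.36840761 0.        ]
0.1 (np.float64(93.73371576238776), np.float64(125.38476965123526))
0.2 (np.float64(81.02057415934772), np.float64(80.68200674920183))
0.25 (np.float64(74.03144393293462), np.float64(56.10637932693905))
0.3 (np.float64(66.56273421814839), np.float64(29.844423786039073))
jar [0.28917332 0.35292114 0.        ]
0.1 (np.float64(148.84189238532048), np.float64(125.24163222673207))
0.15 (np.float64(144.380756537881), np.float64(103.50037946489556))
0.2 (np.float64(139.63206126872197), np.float64(80.35771184248273))
pin [0.4893502  0.05800755 0.074     ] (np.float64(258.89406566623546), np.float64(221.69874810225312))
pin from side tip(262,222) [0.49258842 0.05428453 0.074     ]
post [ 0.46582161 -0.11988674  0.1       ]
small hub [ 0.46472424 -0.11928477  0.105     ]
vise left [ 0.42187277 -0.1896564   0.1       ]
t 0.15 pos [0.1807 0.624  0.2217] rot [-179.92    0.    163.86] F [-0.3  0.3 -1.1] w 0.0871 g 0.0 j7 -3.0
turn [-2.0000e-04  2.1000e-03  2.8598e+00] shift [ 0.2693  0.224  -0.0983]
t 0.15 pos [0.1807 0.624  0.2217] rot [-179.92    0.    163.86] F [-0.3  0.3 -1.1] w 0.0871 g 0.0 j7 -3.0
turn [-1.500e-03 -1.000e-04 -2.817e-01] shift [-0.2693 -0.224  -0.0983]
```

```bash
python3 -m jog '[[0,0,-0.04,0,0,0,0.06],[0,0,-0.04,0,0,0,0.06],[0,0,-0.04,0,0,0,0.06],[0,0,-0.03,0,0,0,0.06],[-0.02,-0.01,0,0,0,0,0.06],[-0.04,-0.015,0,0,0,0,0.06],[-0.04,-0.015,0,0,0,0,0.06],[-0.04,-0.015,0,0,0,0,0.06],[-0.04,-0.015,0,0,0,0,0.06],[-0.04,-0.015,0,0,0,0,0.06],[-0.04,-0.015,0,0,0,0,0.06],[-0.04,-0.015,0,0,0,0,0.06]]'; python3 -c "
from h import *
goto(.49,.056,.22,188)"
```

```text
time_s: 1.15
tool_pos: [0.4323, 0.4333, 0.3725]
tool_rot: [-180.0, -0.0, 163.9]
force: [-0.1, 0.9, -0.0]
grip_width: 0.0599
grasp_force: 0.0
t 1.15 pos [0.4323 0.4333 0.3725] rot [-180.     -0.    163.86] F [-0.1  0.9 -0. ] w 0.0599 g 0.0 j7 27.0
turn [-0.000e+00 -1.000e-04 -4.213e-01] shift [-0.0046 -0.3817  0.1525]
```

```bash
python3 -m jog '[[0,0,0,0,0,-0.105,0.06],[0,0,0,0,0,-0.105,0.06],[0,0,0,0,0,-0.105,0.06],[0,-0.02,0,0,0,-0.106,0.06],[0,-0.04,0,0,0,0,0.06],[0,-0.04,0,0,0,0,0.06],[0,-0.04,0.02,0,0,0,0.06],[0,-0.04,0.03,0,0,0,0.06],[0,-0.04,0.03,0,0,0,0.06],[0,-0.04,0.03,0,0,0,0.06],[0,-0.04,0.03,0,0,0,0.06],[-0.004,-0.04,0.01,0,0,0,0.06]]'; python3 -m jog '[[0,-0.03,0,0,0,0,0.06],[0,-0.01,0,0,0,0,0.06],[0,0,0,0,0,0,0.06],[0,0,0,0,0,0,0.06]]'; python3 -c "
from h import *
goto(.49,.056,.22,188); snap('wrist','w1')"
```

```text
time_s: 2.15
tool_pos: [0.4734, 0.1268, 0.2403]
tool_rot: [-180.0, -0.3, -171.9]
force: [0.5, 0.6, 0.2]
grip_width: 0.0603
grasp_force: 0.0
time_s: 2.48
tool_pos: [0.4815, 0.0888, 0.2441]
tool_rot: [179.9, 0.0, -172.1]
force: [0.3, 0.4, 0.2]
grip_width: 0.0601
grasp_force: 0.0
t 2.48 pos [0.4815 0.0888 0.2441] rot [ 1.7993e+02  2.0000e-02 -1.7205e+02] F [0.3 0.4 0.2] w 0.0601 g 0.0 j7 84.0
turn [ 0.0011  0.0004 -0.0009] shift [-0.0038 -0.0336  0.0241]
```

View pics/w1.png

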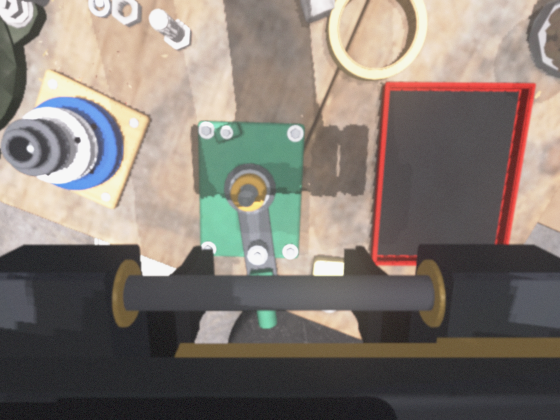

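```bash
python3 - <<'E'
import cv2,numpy as np
im=cv2.imread('pics/w1.png')
a=cv2.resize(im[150:230,205:295],None,fx=6,fy=6,interpolation=cv2.INTER_CUBIC)[:480]
b=cv2.resize(im[105:185,0:43],None,fx=6,fy=6,interpolation=cv2.INTER_CUBIC)
cv2.imwrite('pics/c2.png',np.hstack([a,b]))
E
```

```text
(no output)
```

View pics/c2.png

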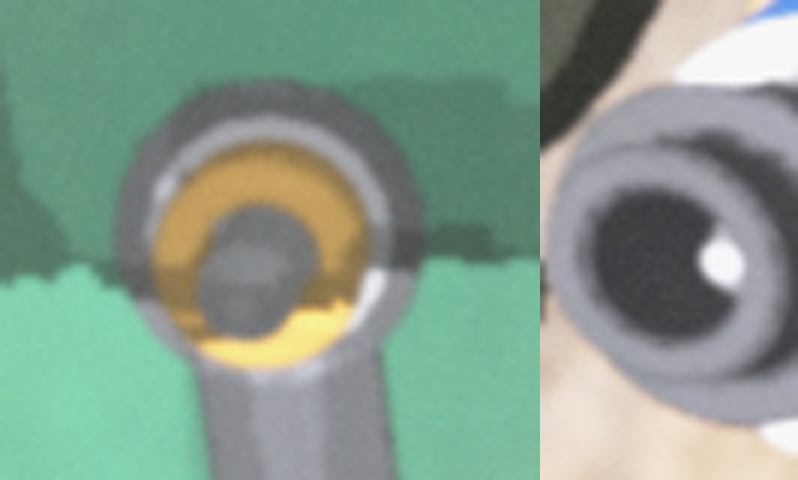

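```bash
python3 - <<'E'
from h import *
c=load('w1')
k=back(c,205+262/6,150+256/6,.039); print('keeper',k)
q=proj(c,[k[0],k[1],.074]); print('tip in crop',(q[0]-205)*6,(q[1]-150)*6)
q=proj(c,[k[0],k[1],.062]); print('62 in crop',(q[0]-205)*6,(q[1]-150)*6)
q=proj(c,[k[0],k[1],.015]); print('15 in crop',(q[0]-205)*6,(q[1]-150)*6, 'boss seen 270,233')
print('post',back(c,668/6-90,105+262/6,.105))
for u,v in ((388,84),(533,84),(509,264),(375,264)): print(back(c,u,v,.018))
for cc in ((293,290),): pass
goto(k[0],k[1],.12,188)
E
```

```text
keeper [0.49117317 0.0594948  0.039     ]
tip in crop 244.3740310190733 301.0456867947918
62 in crop 250.80169593991064 284.6188690034283
15 in crop 272.34079332509475 229.57262242796696 boss seen 270,233
post [ 0.46717595 -0.11978396  0.105     ]
[0.36876805 0.18098083 0.018     ]
[0.34903437 0.32206129 0.018     ]
[0.53553432 0.35368806 0.018     ]
[0.55604306 0.20656685 0.018     ]
t 2.53 pos [0.4814 0.0899 0.2442] rot [ 1.7994e+02  2.0000e-02 -1.7192e+02] F [ 0.4  0.5 -0.2] w 0.0601 g 0.0 j7 84.0
turn [0.0011 0.0004 0.0014] shift [-0.0054 -0.0315  0.1242]
```

```bash
python3 -m jog '[[-0.0055,-0.031,0.01,0,0,0.0015,0.06],[0,0,0.04,0,0,0,0.06],[0,0,0.04,0,0,0,0.06],[0,0,0.034,0,0,0,0.06],[0,0,0,0,0,0,0.06],[0,0,0,0,0,0,0.06]]'; python3 -c "
from h import *
c=snap('wrist','w2')[1]
goto(.4905,.059,.018,188)
im=cv2.imread('pics/w2.png'); print([proj(c,[.4905,.059,z]) for z in (.039,.074)])"
```

```text
time_s: 3.03
tool_pos: [0.49, 0.0598, 0.119]
tool_rot: [-180.0, -0.2, -171.9]
force: [1.5, -0.2, 0.8]
grip_width: 0.0601
grasp_force: 0.0
t 3.08 pos [0.4919 0.0598 0.1211] rot [ 1.7999e+02  5.0000e-02 -1.7196e+02] F [ 0.   0.1 -0.4] w 0.0598 g 0.0 j7 90.0
turn [0.0001 0.0008 0.0007] shift [ 0.0015 -0.0006  0.1031]
[(np.float64(278.54542785537205), np.float64(221.83866631765363)), (np.float64(278.5377996891424), np.float64(237.93852039346663))]
```

View pics/w2.png

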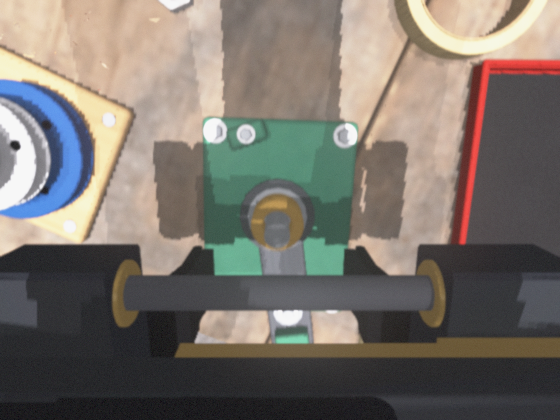

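```bash
python3 -m jog '[[0.0015,-0.0005,0.03,0,0,0,0.06],[0,0,0.04,0,0,0,0.06],[0,0,0.025,0,0,0,0.06],[0,0,0.008,0,0,0,0.06],[0,0,0,0,0,0,0.06],[0,0,0,0,0,0,0.06],[0,0,0,0,0,0,0.03],[0,0,0,0,0,0,0.03],[0,0,0,0,0,0,0.03],[0,0,0,0,0,0,0.03],[0,0,0,0,0,0,0.03]]' 25
```

```text
time_s: 4.0
tool_pos: [0.4905, 0.0577, 0.0178]
tool_rot: [180.0, 0.1, -172.1]
force: [-1.0, -0.5, 5.1]
grip_width: 0.037
grasp_force: 25.0
```

```bash
python3 -m jog '[[0,0,-0.01,0,0,0,0.03],[0,0,-0.03,0,0,0,0.03],[0,0,-0.04,0,0,0,0.03],[0,0,-0.03,0,0,0,0.03],[0,0,0,0,0,0,0.03]]'; python3 -c "
from h import *
goto(.5131,.2591,.12,189)"
```

```text
time_s: 4.42
tool_pos: [0.4942, 0.0579, 0.1339]
tool_rot: [179.9, 0.7, -172.1]
force: [1.2, -0.0, -1.1]
grip_width: 0.0367
grasp_force: 25.0
t 4.42 pos [0.4942 0.0579 0.1339] rot [ 179.9     0.65 -172.13] F [ 1.2 -0.  -1.1] w 0.0367 g 25.0 j7 89.0
turn [ 0.0016  0.0114 -0.0197] shift [-0.0501  0.1957  0.0139]
```

```bash
python3 -m jog '[[-0.01,0.03,0,0,0,-0.019,0.03],[-0.01,0.04,0,0,0,0,0.03],[-0.01,0.04,0,0,0,0,0.03],[-0.01,0.04,0,0,0,0,0.03],[-0.008,0.035,0,0,0,0,0.03],[0,0.011,0,0,0,0,0.03],[0,0,0.03,0,0,0,0.03],[0,0,0.04,0,0,0,0.03],[0,0,0.02,0,0,0,0.03],[0,0,0,0,0,0,0.03],[0,0,0,0,0,0,0.03]]'; python3 -c "
from h import *
goto(.5131,.2591,.007,189)"
```

```text
time_s: 5.33
tool_pos: [0.5064, 0.2574, 0.0361]
tool_rot: [-179.9, -0.2, -171.0]
force: [0.3, -0.2, -0.9]
grip_width: 0.0366
grasp_force: 25.0
t 5.33 pos [0.5064 0.2574 0.0361] rot [-1.7991e+02 -1.5000e-01 -1.7104e+02] F [ 0.3 -0.2 -0.9] w 0.0366 g 25.0 j7 73.0
turn [-0.0016 -0.0027 -0.0008] shift [-0.0069  0.0007  0.0291]
```

```bash
python3 -m jog '[[-0.005,0,0.015,0,0,0,0.03],[0,0,0.01,0,0,0,0.03],[0,0,0.004,0,0,0,0.03],[0,0,0,0,0,0,0.03],[0,0,0,0,0,0,0.03],[0,0,0,0,0,0,0.055],[0,0,0,0,0,0,0.055],[0,0,0,0,0,0,0.055],[0,0,-0.02,0,0,0,0.055],[0,0,-0.04,0,0,0,0.055],[0,0,-0.04,0,0,0,0.055],[0,0,-0.04,0,0,0,0.055]]';  python3 -m jog '[[0,0,-0.04,0,0,0,0.055],[0,0,-0.03,0,0,0,0.055],[0,0,0,0,0,0,0.055]]'; python3 -c "
from h import *
goto(.4665,-.1197,.2,90)"
```

```text
time_s: 6.33
tool_pos: [0.5119, 0.2589, 0.1498]
tool_rot: [-180.0, -0.0, -171.0]
force: [0.4, 1.4, -1.1]
grip_width: 0.0547
grasp_force: 0.0
time_s: 6.58
tool_pos: [0.5159, 0.261, 0.2265]
tool_rot: [179.7, 0.7, -171.0]
force: [1.2, -0.2, 0.6]
grip_width: 0.0549
grasp_force: 0.0
t 6.58 pos [0.5159 0.261  0.2265] rot [ 179.67    0.72 -171.03] F [ 1.2 -0.2  0.6] w 0.0549 g 0.0 j7 71.0
turn [0.0152 0.0044 1.7273] shift [-0.3807 -0.0494  0.0265]
```

```bash
python3 -m jog '[[0.01,-0.03,0,0,0,0,0.055],[0.01,-0.04,0,0,0,0,0.055],[0.01,-0.04,0,0,0,0,0.055],[0.01,-0.04,0,0,0,0,0.055],[0.01,-0.04,0,0,0,0,0.055],[0.01,-0.04,0,0,0,0,0.055],[0.01,-0.04,0,0,0,0,0.055],[0.01,-0.04,0,0,0,0,0.055],[0.01,-0.04,0,0,0,0,0.055],[0.016,-0.019,0,0,0,0,0.055],[0,0,0,0,0,0.115,0.055],[0,0,0,0,0,0.115,0.055]]';  python3 -m jog '[[0,0,0,0,0,0.115,0.055],[0,0,0,0,0,0.115,0.055],[0,0,0,0,0,0.115,0.055],[0,0,0,0,0,0.115,0.055],[0,0,0,0,0,0.115,0.055],[0,0,0,0,0,0.115,0.055],[0,0,0,0,0,0.115,0.055],[0,0,0,0,0,0.115,0.055],[0,0,0,0,0,0.115,0.055],[0,0,0,0,0,0.115,0.055],[0,0,0,0,0,0.115,0.055],[0,0,0,0,0,0.115,0.055]]'; python3 -c "
from h import *
goto(.4665,-.1197,.2,90)"
```

```text
time_s: 7.58
tool_pos: [0.4644, -0.1241, 0.2182]
tool_rot: [179.9, 0.1, 175.2]
force: [0.2, 1.1, 0.0]
grip_width: 0.055
grasp_force: 0.0
time_s: 8.58
tool_pos: [0.4651, -0.1219, 0.2181]
tool_rot: [180.0, -0.0, 96.4]
force: [-0.7, 0.2, 0.3]
grip_width: 0.055
grasp_force: 0.0
t 8.58 pos [ 0.4651 -0.1219  0.2181] rot [ 1.7996e+02 -1.0000e-02  9.6400e+01] F [-0.7  0.2  0.3] w 0.055 g 0.0 j7 16.0
turn [ 0.0006 -0.0002  0.1117] shift [0.0022 0.0014 0.0181]
```

```bash
python3 -m jog '[[0.002,0.0015,0,0,0,0,0.055],[0,0,0,0,0,0,0.055],[0,0,0,0,0,0,0.055]]'; python3 - <<'E'
from h import *
im,c=snap('wrist','w3')
goto(.4665,-.1197,.08)
q=proj(c,[.4665,-.1197,.105]);print(q)
u,v=int(q[0])-50,int(q[1])-40; print(u,v)
a=im[v:v+80,u:u+100]; cv2.imwrite('pics/c3.png',cv2.resize(a,None,fx=6,fy=6,interpolation=cv2.INTER_CUBIC))
E
```

```text
time_s: 8.83
tool_pos: [0.4665, -0.1195, 0.218]
tool_rot: [180.0, -0.0, 96.9]
force: [-0.6, 0.5, -0.0]
grip_width: 0.0552
grasp_force: 0.0
t 8.88 pos [ 0.4664 -0.1196  0.218 ] rot [179.99  -0.    96.87] F [-0.1 -0.2 -0.1] w 0.0555 g 0.0 j7 17.0
turn [ 0.0002 -0.0001 -0.    ] shift [-1.00e-04  1.00e-04  1.38e-01]
(np.float64(277.20662950977055), np.float64(209.46910126396173))
227 169
```

View pics/c3.png

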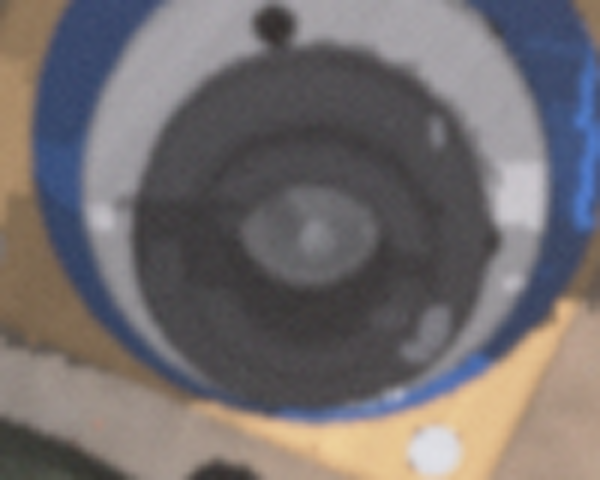

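```bash
python3 - <<'E'
from h import *
c=load('w3'); print(back(c,279,208.5,.093),back(c,227+312/6,169+268/6,.105))
for z in(.093,.105): 
  q=proj(c,[.4665,-.1197,z]); print((q[0]-227)*6,(q[1]-169)*6)
E
```

```text
[ 0.46812103 -0.12167487  0.093     ] [ 0.46823868 -0.1227827   0.105     ]
301.5342911411916 220.99510088880487
301.2397770586233 242.8146075837704
```

```bash
python3 -m jog '[[-0.001,0.001,0,0,0,0.12,0.055],[0,0,0.03,0,0,0,0.055],[0,0,0.04,0,0,0,0.055],[0,0,0.035,0,0,0,0.055],[0,0,0.01,0,0,0,0.055],[0,0,0.006,0,0,0,0.055],[0,0,0.002,0,0,0,0.055],[0,0,0,0,0,0,0.055],[0,0,0,0,0,0,0.055]]'; python3 -c "
from h import *
goto(.4673,-.1207,.094,90)"
```

```text
time_s: 9.63
tool_pos: [0.4691, -0.1208, 0.0968]
tool_rot: [179.8, 0.0, 89.9]
force: [-0.3, 0.6, 0.9]
grip_width: 0.0551
grasp_force: 0.0
t 9.63 pos [ 0.4691 -0.1208  0.0968] rot [179.81   0.    89.87] F [-0.3  0.6  0.9] w 0.0551 g 0.0 j7 14.0
turn [ 0.0033  0.0001 -0.0022] shift [ 0.0001 -0.0018  0.0028]
```

```bash
python3 -m jog '[[0,-0.0015,0.002,0,0,0,0.055],[0,0,0,0,0,0,0.055],[0,0,0,0,0,0,0.025],[0,0,0,0,0,0,0.025],[0,0,0,0,0,0,0.025],[0,0,0,0,0,0,0.025],[0,0,0,0,0,0,0.025]]' 35; python3 -c "
from h import *
goto(.4673,-.1207,.094,90)"
```

```text
time_s: 10.22
tool_pos: [0.4663, -0.1206, 0.0931]
tool_rot: [180.0, -0.0, 89.9]
force: [-0.3, 0.2, -0.3]
grip_width: 0.0318
grasp_force: 35.0
t 10.22 pos [ 0.4663 -0.1206  0.0931] rot [179.96  -0.    89.86] F [-0.3  0.2 -0.3] w 0.0318 g 35.0 j7 14.0
turn [ 0.0007 -0.     -0.0025] shift [-0.0001  0.001  -0.0009]
```

```bash
python3 -m jog '[[0,0,-0.01,0,0,0,0.025],[0,0,-0.025,0,0,0,0.025],[0,0,-0.03,0,0,0,0.025],[0,0,-0.025,0,0,0,0.025],[0,0,0,0,0,-0.115,0.025],[0,0,0,0,0,-0.115,0.025],[0,0,0,0,0,-0.115,0.025],[0,0,0,0,0,-0.115,0.025],[0,0,0,0,0,-0.115,0.025],[0,0,0,0,0,-0.115,0.025],[0,0,0,0,0,-0.115,0.025],[0,0,0,0,0,-0.115,0.025]]'; python3 -m jog '[[0,0,0,0,0,-0.115,0.025],[0,0,0,0,0,-0.115,0.025],[0,0,0,0,0,-0.115,0.025],[0,0,0,0,0,-0.115,0.025],[0,0,0,0,0,-0.115,0.025],[0,0,0,0,0,-0.115,0.025],[0,0,0,0,0,-0.115,0.025],[0,0,0,0,0,0,0.025]]'; python3 -c "
from h import *
goto(.4551,.3056,.08,189)"
```

```text
time_s: 11.22
tool_pos: [0.4657, -0.1206, 0.1833]
tool_rot: [-180.0, -0.0, 142.9]
force: [1.1, 0.4, -1.9]
grip_width: 0.0322
grasp_force: 35.0
time_s: 11.88
tool_pos: [0.4657, -0.1206, 0.1832]
tool_rot: [180.0, -0.0, -171.2]
force: [-0.1, -0.3, -1.0]
grip_width: 0.0318
grasp_force: 35.0
t 11.88 pos [ 0.4657 -0.1206  0.1832] rot [ 1.7999e+02 -2.0000e-02 -1.7116e+02] F [-0.1 -0.3 -1. ] w 0.0318 g 35.0 j7 109.0
turn [ 0.0002 -0.0003 -0.0027] shift [-0.0562  0.4226  0.1032]
```

```bash
python3 -m jog '[[0,0.02,0,0,0,0,0.025],[0,0.035,0,0,0,0,0.025],[-0.005,0.04,0,0,0,0,0.025],[-0.007,0.04,0,0,0,0,0.025],[-0.007,0.04,0,0,0,0,0.025],[-0.007,0.04,0,0,0,0,0.025],[-0.007,0.04,0,0,0,0,0.025],[-0.007,0.04,0,0,0,0,0.025],[-0.007,0.04,0,0,0,0,0.025],[-0.007,0.04,0.01,0,0,0,0.025],[0,0.03,0.03,0,0,0,0.025],[0,0.0175,0.04,0,0,0,0.025]]'; python3 -m jog '[[0,0,0.02,0,0,0,0.025],[0,0,0,0,0,0,0.025],[0,0,0,0,0,0,0.025]]'; python3 -c "
from h import *
goto(.4551,.3056,.022,189)"
```

```text
time_s: 12.88
tool_pos: [0.4564, 0.3106, 0.1076]
tool_rot: [179.7, 0.4, -171.2]
force: [1.7, 1.7, -2.0]
grip_width: 0.0315
grasp_force: 35.0
time_s: 13.13
tool_pos: [0.4551, 0.3028, 0.0846]
tool_rot: [-179.9, -0.1, -171.4]
force: [1.3, 0.6, -1.8]
grip_width: 0.0313
grasp_force: 35.0
t 13.13 pos [0.4551 0.3028 0.0846] rot [-1.7988e+02 -1.4000e-01 -1.7144e+02] F [ 1.3  0.6 -1.8] w 0.0313 g 35.0 j7 64.0
turn [-0.0021 -0.0024 -0.0076] shift [-0.0004  0.0028  0.0626]
```

```bash
python3 -m jog '[[0,0.002,0.025,0,0,-0.005,0.025],[0,0,0.022,0,0,0,0.025],[0,0,0.01,0,0,0,0.025],[0,0,0.004,0,0,0,0.025],[0,0,0,0,0,0,0.025],[0,0,0,0,0,0,0.025]]'; python3 -c "
from h import *
goto(.4551,.3056,.022,189)"
```

```text
time_s: 13.63
tool_pos: [0.4568, 0.3061, 0.026]
tool_rot: [179.9, 0.1, -171.1]
force: [0.4, -0.7, -1.1]
grip_width: 0.0321
grasp_force: 35.0
t 13.63 pos [0.4568 0.3061 0.026 ] rot [ 1.7993e+02  1.3000e-01 -1.7109e+02] F [ 0.4 -0.7 -1.1] w 0.0321 g 35.0 j7 64.0
turn [ 0.0012  0.0023 -0.0016] shift [ 0.0017 -0.0002  0.004 ]
```

```bash
python3 -m jog '[[0,0,0.003,0,0,0,0.025],[0,0,0.002,0,0,0,0.025],[0,0,0,0,0,0,0.025],[0,0,0,0,0,0,0.025]]';python3 -m jog '[[0,0,0,0,0,0,0.05],[0,0,0,0,0,0,0.05],[0,0,0,0,0,0,0.05],[0,0,0,0,0,0,0.05]]';  python3 -m jog '[[0,0,-0.02,0,0,0,0.055],[0,0,-0.04,0,0,0,0.055],[0,0,-0.04,0,0,0,0.055],[0,0,-0.04,0,0,0,0.055],[0,0,-0.04,0,0,0,0.055],[0,-0.02,0,0,0,0,0.055],[0.01,-0.04,0,0,0,0,0.055],[0.01,-0.04,0,0,0,0,0.055],[0.01,-0.04,0,0,0,0,0.055],[0.01,-0.04,0,0,0,0,0.055],[0.01,-0.04,0,0,0,0,0.055],[0.01,-0.04,0,0,0,0,0.055]]'; python3 -c "
from h import *
goto(.4665,-.1207,.2,189)"
```

```text
time_s: 13.97
tool_pos: [0.4567, 0.3066, 0.0211]
tool_rot: [179.9, 0.2, -171.0]
force: [-1.2, -0.1, 5.9]
grip_width: 0.0313
grasp_force: 35.0
time_s: 14.3
tool_pos: [0.456, 0.3068, 0.0201]
tool_rot: [179.9, 0.1, -171.0]
force: [1.4, 0.8, 2.0]
grip_width: 0.0474
grasp_force: 0.7
time_s: 15.3
tool_pos: [0.4355, 0.0374, 0.1986]
tool_rot: [-180.0, -0.1, -171.0]
force: [1.2, -0.1, -1.4]
grip_width: 0.0553
grasp_force: 0.0
t 15.3 pos [0.4355 0.0374 0.1986] rot [-1.8000e+02 -8.0000e-02 -1.7102e+02] F [ 1.2 -0.1 -1.4] w 0.0553 g 0.0 j7 88.0
turn [-0.0001 -0.0014 -0.0003] shift [-0.0059 -0.161  -0.0014]
```

```bash
python3 -m jog '[[-0.001,-0.04,0,0,0,0,0.055],[-0.001,-0.04,0,0,0,0,0.055],[-0.002,-0.04,0,0,0,0,0.055],[-0.002,-0.02,0,0,0,0,0.055],[0,0,0,0,0,0.115,0.055],[0,0,0,0,0,0.115,0.055],[0,0,0,0,0,0.115,0.055],[0,0,0,0,0,0.115,0.055],[0,0,0,0,0,0.115,0.055],[0,0,0,0,0,0.115,0.055],[0,0,0,0,0,0.115,0.055],[0,0,0,0,0,0.115,0.055]]';  python3 -m jog '[[0,0,0,0,0,0.115,0.055],[0,0,0,0,0,0.115,0.055],[0,0,0,0,0,0.115,0.055],[0,0,0,0,0,0.115,0.055],[0,0,0,0,0,0.115,0.055],[0,0,0,0,0,0.115,0.055],[0,0,0,0,0,0.115,0.055],[0,0,0,0,0,0,0.055],[0,0,0,0,0,0,0.055]]'; python3 -c "
from h import *
goto(.4665,-.1207,.0632,90)"
```

```text
time_s: 16.3
tool_pos: [0.4637, -0.0979, 0.1985]
tool_rot: [-179.9, -0.1, 135.9]
force: [0.4, -0.6, -0.5]
grip_width: 0.0552
grasp_force: 0.0
time_s: 17.05
tool_pos: [0.464, -0.0979, 0.1987]
tool_rot: [-179.9, 0.0, 90.3]
force: [0.4, -0.7, -0.4]
grip_width: 0.0548
grasp_force: 0.0
t 17.05 pos [ 0.464  -0.0979  0.1987] rot [-1.7992e+02  1.0000e-02  9.0310e+01] F [ 0.4 -0.7 -0.4] w 0.0548 g 0.0 j7 8.0
turn [-0.0013  0.0001  0.0055] shift [-0.0228  0.0025  0.1355]
```

```bash
python3 -m jog '[[-0.0228,0.0025,0,0,0,0.005,0.055],[0,0,0.03,0,0,0,0.055],[0,0,0.04,0,0,0,0.055],[0,0,0.035,0,0,0,0.055],[0,0,0.018,0,0,0,0.055],[0,0,0.01,0,0,0,0.055],[0,0,0,0,0,0,0.055],[0,0,0,0,0,0,0.055],[0,0,0,0,0,0,0.055]]'; python3 -c "
from h import *
goto(.4665,-.1207,.0632,90)"
```

```text
time_s: 17.8
tool_pos: [0.4683, -0.1207, 0.0677]
tool_rot: [179.9, 0.0, 89.9]
force: [-0.0, -0.7, -0.5]
grip_width: 0.0548
grasp_force: 0.0
t 17.8 pos [ 0.4683 -0.1207  0.0677] rot [1.7986e+02 1.0000e-02 8.9910e+01] F [-0.  -0.7 -0.5] w 0.0548 g 0.0 j7 15.0
turn [ 0.0024  0.0001 -0.0016] shift [ 0.     -0.0018  0.0045]
```

```bash
python3 -m jog '[[0,-0.0018,0.004,0,0,0,0.055],[0,0,0,0,0,0,0.055],[0,0,0,0,0,0,0.055],[0,0,0,0,0,0,0.025],[0,0,0,0,0,0,0.025],[0,0,0,0,0,0,0.025],[0,0,0,0,0,0,0.025],[0,0,0,0,0,0,0.025]]' 35; python3 -c "
from h import *
goto(.4673,-.1207,.063,90)"
```

```text
time_s: 18.47
tool_pos: [0.466, -0.1206, 0.0626]
tool_rot: [179.9, 0.0, 89.9]
force: [1.4, -0.2, 1.4]
grip_width: 0.0316
grasp_force: 35.1
t 18.47 pos [ 0.466  -0.1206  0.0626] rot [1.7992e+02 1.0000e-02 8.9870e+01] F [ 1.4 -0.2  1.4] w 0.0316 g 35.1 j7 15.0
turn [ 0.0015  0.0001 -0.0023] shift [-0.0001  0.0013 -0.0004]
```

```bash
python3 -m jog '[[0,0,-0.01,0,0,0,0.025],[0,0,-0.03,0,0,0,0.025],[0,0,-0.04,0,0,0,0.025],[0,0,-0.04,0,0,0,0.025],[0,0,0,0,0,-0.115,0.025],[0,0,0,0,0,-0.115,0.025],[0,0,0,0,0,-0.115,0.025],[0,0,0,0,0,-0.115,0.025],[0,0,0,0,0,-0.115,0.025],[0,0,0,0,0,-0.115,0.025],[0,0,0,0,0,-0.115,0.025],[0,0,0,0,0,-0.115,0.025]]'; python3 -m jog '[[0,0,0,0,0,-0.115,0.025],[0,0,0,0,0,-0.115,0.025],[0,0,0,0,0,-0.115,0.025],[0,0,0,0,0,-0.115,0.025],[0,0,0,0,0,-0.115,0.025],[0,0,0,0,0,-0.115,0.025],[0,0,0,0,0,-0.115,0.025],[0,0,0,0,0,0,0.025]]'; python3 -c "
from h import *
goto(.4029,.2265,.08,189)"
```

```text
time_s: 19.47
tool_pos: [0.4643, -0.1206, 0.1822]
tool_rot: [-179.9, -0.1, 142.9]
force: [-0.1, -0.9, -3.0]
grip_width: 0.0324
grasp_force: 35.0
time_s: 20.13
tool_pos: [0.4644, -0.1206, 0.1822]
tool_rot: [180.0, -0.1, -171.2]
force: [-0.2, 0.5, -2.2]
grip_width: 0.032
grasp_force: 35.1
t 20.13 pos [ 0.4644 -0.1206  0.1822] rot [ 1.7998e+02 -9.0000e-02 -1.7116e+02] F [-0.2  0.5 -2.2] w 0.032 g 35.1 j7 109.0
turn [ 0.0003 -0.0015 -0.0028] shift [0.0065 0.3525 0.1022]
```

```bash
python3 -m jog '[[0,0.02,0,0,0,-0.003,0.025],[0,0.035,0,0,0,0,0.025],[0,0.04,0,0,0,0,0.025],[0,0.04,0,0,0,0,0.025],[0,0.04,0,0,0,0,0.025],[0,0.04,0,0,0,0,0.025],[0,0.04,0,0,0,0,0.025],[0.003,0.04,0,0,0,0,0.025],[0.0035,0.035,0,0,0,0,0.025],[0,0.0225,0.01,0,0,0,0.025],[0,0,0.03,0,0,0,0.025],[0,0,0.03,0,0,0,0.025]]'; python3 -m jog '[[0,0,0.03,0,0,0,0.025],[0,0,0.02,0,0,0,0.025],[0,0,0.01,0,0,0,0.025],[0,0,0.015,0,0,0,0.025],[0,0,0,0,0,0,0.025],[0,0,0,0,0,0,0.025]]'; python3 -c "
from h import *
goto(.4029,.2265,.021,189)"
```

```text
time_s: 21.13
tool_pos: [0.4047, 0.2292, 0.1128]
tool_rot: [179.9, 0.2, -171.1]
force: [0.3, -1.2, -4.1]
grip_width: 0.0323
grasp_force: 35.1
time_s: 21.63
tool_pos: [0.4044, 0.2265, 0.0375]
tool_rot: [-180.0, -0.1, -171.2]
force: [-0.1, 0.3, -3.1]
grip_width: 0.0319
grasp_force: 35.1
t 21.63 pos [0.4044 0.2265 0.0375] rot [-1.7996e+02 -5.0000e-02 -1.7122e+02] F [-0.1  0.3 -3.1] w 0.0319 g 35.1 j7 67.0
turn [-0.0006 -0.001  -0.0039] shift [0.0015 0.0002 0.0165]
```

```bash
python3 -m jog '[[0.0015,0,0.01,0,0,-0.003,0.025],[0,0,0.004,0,0,0,0.025],[0,0,0.0025,0,0,0,0.025],[0,0,0,0,0,0,0.025],[0,0,0,0,0,0,0.025]]';python3 -m jog '[[0,0,0,0,0,0,0.05],[0,0,0,0,0,0,0.05],[0,0,0,0,0,0,0.05],[0,0,0,0,0,0,0.05]]';  python3 -m jog '[[0,0,-0.02,0,0,0,0.055],[0,0,-0.04,0,0,0,0.055],[0,0,-0.04,0,0,0,0.055],[0,0,-0.04,0,0,0,0.055],[0,0,-0.04,0,0,0,0.055],[0,-0.02,0,0,0,0,0.055],[0,-0.04,0,0,0,0,0.055],[0,-0.04,0,0,0,0,0.055],[0,-0.04,0,0,0,0,0.055],[0,-0.04,0,0,0,0,0.055],[0,-0.04,0,0,0,0,0.055],[0,-0.04,0,0,0,0,0.055]]'; python3 -c "
from h import *
snap('top','top1')
goto(.4665,-.1207,.2,189)"
```

```text
time_s: 22.05
tool_pos: [0.4033, 0.2266, 0.0211]
tool_rot: [180.0, 0.0, -171.0]
force: [-0.8, 0.3, -3.0]
grip_width: 0.0323
grasp_force: 35.0
time_s: 22.38
tool_pos: [0.4036, 0.2268, 0.0213]
tool_rot: [180.0, 0.1, -171.0]
force: [-0.2, 0.0, -0.8]
grip_width: 0.0474
grasp_force: 0.0
time_s: 23.38
tool_pos: [0.444, -0.0322, 0.2013]
tool_rot: [180.0, 0.1, -171.0]
force: [0.9, 1.2, -0.6]
grip_width: 0.055
grasp_force: 0.0
t 23.43 pos [ 0.4448 -0.0414  0.2017] rot [-1.7974e+02  1.2000e-01 -1.7154e+02] F [ 0.2 -6.4  0.1] w 0.0548 g 0.0 j7 97.0
turn [-0.0045  0.0021 -0.0095] shift [-0.009  -0.0817  0.0017]
```

View pics/top1.png

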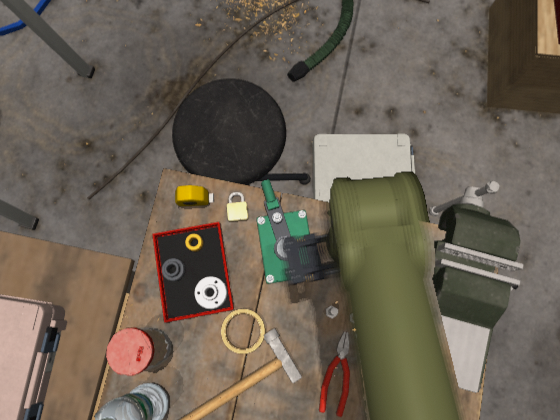

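View pics/w3.png

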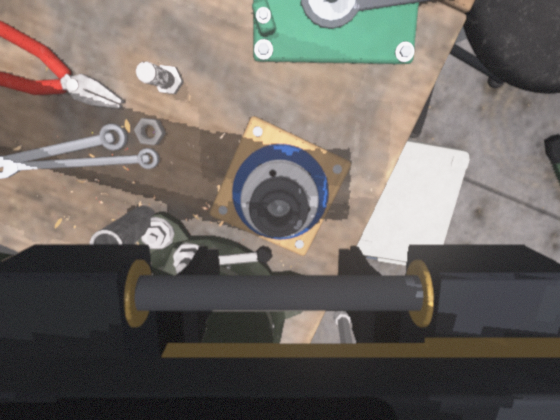

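```bash
python3 - <<'E'
from h import *
t=load('top0');w=load('w3')
for n,a,b in (('ball',(397.2,252.2),(265,254)),('nut',(407,283),(187,256)),('bolt2',(402,317),(108,238))):
  for z in (0,.02,.04,.06,.08,.1,.12): print(n,z,back(t,*a,z)[:2].round(3),back(w,*b,z)[:2].round(3))
E
python3 -m jog '[[0,-0.02,0,0,0,0,0.055],[-0.003,-0.03,0,0,0,0,0.055],[-0.003,-0.02,0,0,0,0,0.055],[0,0,0,0,0,0.115,0.055],[0,0,0,0,0,0.115,0.055],[0,0,0,0,0,0.115,0.055],[0,0,0,0,0,0.115,0.055],[0,0,0,0,0,0.115,0.055],[0,0,0,0,0,0.115,0.055],[0,0,0,0,0,0.115,0.055],[0,0,0,0,0,0.115,0.055],[0,0,0,0,0,0.115,0.055]]';  python3 -m jog '[[0,0,0,0,0,0.115,0.055],[0,0,0,0,0,0.115,0.055],[0,0,0,0,0,0.115,0.055],[0,0,0,0,0,0.115,0.055],[0,0,0,0,0,0.115,0.055],[0,0,0,0,0,0.115,0.055],[0,0,0,0,0,0,0.055],[0,0,0,0,0,0,0.055]]'; python3 -c "
from h import *
snap('wrist','w4')
goto(.4665,-.1205,.1,90)"
```

```text
ball 0 [ 0.471 -0.185] [ 0.462 -0.196]
ball 0.02 [ 0.469 -0.181] [ 0.462 -0.188]
ball 0.04 [ 0.466 -0.176] [ 0.462 -0.181]
ball 0.06 [ 0.464 -0.171] [ 0.462 -0.173]
ball 0.08 [ 0.462 -0.166] [ 0.462 -0.166]
ball 0.1 [ 0.459 -0.162] [ 0.461 -0.158]
ball 0.12 [ 0.457 -0.157] [ 0.461 -0.151]
nut 0 [ 0.403 -0.2  ] [ 0.379 -0.208]
nut 0.02 [ 0.402 -0.195] [ 0.383 -0.2  ]
nut 0.04 [ 0.4  -0.19] [ 0.387 -0.192]
nut 0.06 [ 0.399 -0.185] [ 0.392 -0.184]
nut 0.08 [ 0.398 -0.18 ] [ 0.396 -0.175]
nut 0.1 [ 0.397 -0.175] [ 0.4   -0.167]
nut 0.12 [ 0.396 -0.17 ] [ 0.404 -0.159]
bolt2 0 [ 0.331 -0.182] [ 0.294 -0.198]
bolt2 0.02 [ 0.331 -0.177] [ 0.303 -0.19 ]
bolt2 0.04 [ 0.331 -0.172] [ 0.312 -0.183]
bolt2 0.06 [ 0.331 -0.168] [ 0.32  -0.175]
bolt2 0.08 [ 0.331 -0.163] [ 0.329 -0.167]
bolt2 0.1 [ 0.332 -0.158] [ 0.338 -0.16 ]
bolt2 0.12 [ 0.332 -0.154] [ 0.346 -0.152]
time_s: 24.43
tool_pos: [0.461, -0.0982, 0.201]
tool_rot: [180.0, 0.0, 129.4]
force: [0.3, 0.0, 0.2]
grip_width: 0.055
grasp_force: 0.0
time_s: 25.1
tool_pos: [0.4609, -0.0983, 0.201]
tool_rot: [180.0, -0.0, 90.4]
force: [0.1, 0.2, 0.6]
grip_width: 0.0553
grasp_force: 0.0
t 25.15 pos [ 0.4609 -0.0983  0.2009] rot [ 1.7998e+02 -1.0000e-02  9.0380e+01] F [ 0.1  0.1 -0.1] w 0.0549 g 0.0 j7 8.0
turn [ 0.0003 -0.0001  0.0066] shift [-0.0222  0.0056  0.1009]
```

View pics/w4.png

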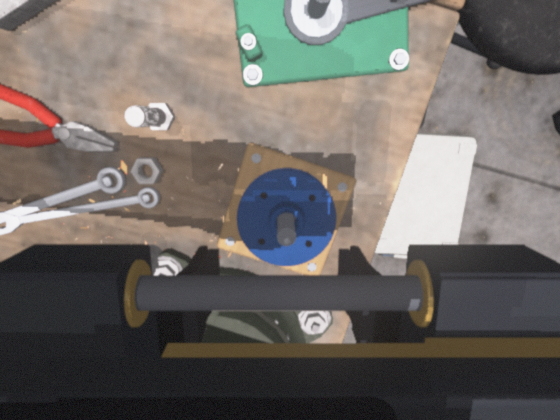

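```bash
python3 - <<'E'
from h import *
c=load('w4'); print(back(c,286.5,238,.093))
im=cv2.imread('pics/w4.png'); cv2.imwrite('pics/c4.png',cv2.resize(im[160:275,230:345],None,fx=5,fy=5,interpolation=cv2.INTER_CUBIC))
for z in (.093,.045,.032):
  q=proj(c,[.4661,-.1206,z]); print((q[0]-230)*5,(q[1]-160)*5)
E
```

```text
[ 0.46822106 -0.11934622  0.093     ]
268.3771087976865 397.8007461300754
264.65992125367165 311.66632915826085
263.82724462978274 292.37160305808374
```

View pics/c4.png

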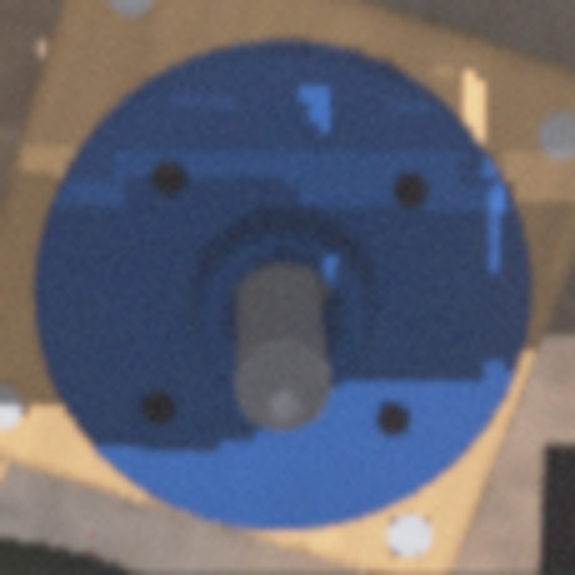

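```bash
python3 -m jog '[[-0.021,0.006,0,0,0,0.005,0.055],[0,0,0.03,0,0,0,0.055],[0,0,0.04,0,0,0,0.055],[0,0,0.04,0,0,0,0.055],[0,0,0.03,0,0,0,0.055],[0,0,0.015,0,0,0,0.055],[0,0,0.005,0,0,0,0.055],[0,0,0,0,0,0,0.055],[0,0,0,0,0,0,0.055],[0,0,0,0,0,0,0.055]]'; python3 -c "
from h import *
goto(.4662,-.119,.0331,90)"
```

```text
time_s: 25.98
tool_pos: [0.4685, -0.1196, 0.0424]
tool_rot: [179.8, 0.0, 90.0]
force: [0.3, 1.0, 0.1]
grip_width: 0.0552
grasp_force: 0.0
t 25.98 pos [ 0.4685 -0.1196  0.0424] rot [179.82   0.    89.96] F [0.3 1.  0.1] w 0.0552 g 0.0 j7 16.0
turn [ 0.0031  0.     -0.0007] shift [ 0.0006 -0.0023  0.0093]
```

```bash
python3 -m jog '[[0.0006,-0.0023,0.006,0,0,0,0.055],[0,0,0.0025,0,0,0,0.055],[0,0,0,0,0,0,0.055],[0,0,0,0,0,0,0.055],[0,0,0,0,0,0,0.025],[0,0,0,0,0,0,0.025],[0,0,0,0,0,0,0.025],[0,0,0,0,0,0,0.025],[0,0,0,0,0,0,0.025]]' 45; python3 -c "
from h import *
goto(.4662,-.119,.0331,90)"
```

```text
time_s: 26.73
tool_pos: [0.4654, -0.1189, 0.0326]
tool_rot: [179.9, 0.0, 89.9]
force: [1.9, 0.5, 0.3]
grip_width: 0.0321
grasp_force: 45.0
t 26.73 pos [ 0.4654 -0.1189  0.0326] rot [1.7991e+02 1.0000e-02 8.9920e+01] F [1.9 0.5 0.3] w 0.0321 g 45.0 j7 16.0
turn [ 0.0015  0.0002 -0.0014] shift [-0.0001  0.0008 -0.0005]
```

```bash
python3 -m jog '[[0,0,-0.01,0,0,0,0.025],[0,0,-0.03,0,0,0,0.025],[0,0,-0.04,0,0,0,0.025],[0,0,-0.04,0,0,0,0.025],[0,0,-0.01,0,0,0,0.025],[0.02,0,0,0,0,0,0.025],[0.035,0.005,0,0,0,0,0.025],[0.035,0.005,0,0,0,0,0.025],[0.035,0.005,0,0,0,0,0.025],[0.03,0.005,0,0,0,0,0.025],[0.02,0.004,0,0,0,0,0.025],[0,0,0,0,0,0,0.025]]';python3 -m jog '[[0,0,0,0,0,0,0.025],[0,0,0,0,0,0,0.025]]'; python3 -c "
from h import *
goto(.4898,.0577,.1,90)"
```

```text
time_s: 27.73
tool_pos: [0.4878, 0.062, 0.161]
tool_rot: [-179.8, -0.1, 90.4]
force: [-0.5, 1.1, -3.5]
grip_width: 0.032
grasp_force: 45.0
time_s: 27.9
tool_pos: [0.4879, 0.055, 0.1613]
tool_rot: [-179.9, 0.1, 89.9]
force: [-0.2, -0.2, -3.4]
grip_width: 0.0321
grasp_force: 45.0
t 27.9 pos [0.4879 0.055  0.1613] rot [-1.7986e+02  8.0000e-02  8.9880e+01] F [-0.2 -0.2 -3.4] w 0.0321 g 45.0 j7 -9.0
turn [-0.0024  0.0014 -0.0021] shift [0.0027 0.0019 0.0613]
```

```bash
python3 -m jog '[[0.0025,0,0.02,0,0,0,0.025],[0,0,0.03,0,0,0,0.025],[0,0,0.014,0,0,0,0.025],[0,0,0,0,0,0,0.025],[0,0,0,0,0,0,0.025],[0,0,0,0,0,0,0.025]]'; python3 -c "
from h import *
goto(.4898,.0577,.096,90)"
```

```text
time_s: 28.4
tool_pos: [0.4897, 0.0579, 0.0994]
tool_rot: [179.9, -0.0, 89.8]
force: [-0.6, -0.5, -3.7]
grip_width: 0.0322
grasp_force: 45.0
t 28.4 pos [0.4897 0.0579 0.0994] rot [ 1.7991e+02 -2.0000e-02  8.9830e+01] F [-0.6 -0.5 -3.7] w 0.0322 g 45.0 j7 -8.0
turn [ 0.0016 -0.0003 -0.003 ] shift [-0.0002  0.0001  0.0034]
```

Good alignment; descend past the tip, watching force.

```bash
python3 -m jog '[[0,0,0.006,0,0,0,0.025],[0,0,0.006,0,0,0,0.025],[0,0,0.006,0,0,0,0.025],[0,0,0,0,0,0,0.025],[0,0,0,0,0,0,0.025]]'; python3 -m jog '[[0,0,0.006,0,0,0,0.025],[0,0,0.006,0,0,0,0.025],[0,0,0,0,0,0,0.025],[0,0,0,0,0,0,0.025]]'
```

```text
time_s: 28.82
tool_pos: [0.4895, 0.0589, 0.0804]
tool_rot: [179.9, -0.0, 89.9]
force: [2.8, 0.5, -3.7]
grip_width: 0.0317
grasp_force: 45.2
time_s: 29.15
tool_pos: [0.4901, 0.0595, 0.0678]
tool_rot: [179.8, -0.1, 89.9]
force: [5.9, 2.8, -7.0]
grip_width: 0.0318
grasp_force: 45.3
```

```bash
python3 -m jog '[[0.001,0.001,0.006,0,0,0,0.025],[0,0,0.008,0,0,0,0.025],[0,0,0,0,0,0,0.025],[0,0,0,0,0,0,0.025]]'; python3 -m jog '[[0,0,0.008,0,0,0,0.025],[0,0,0.006,0,0,0,0.025],[0,0,0,0,0,0,0.025],[0,0,0,0,0,0,0.025]]'
```

```text
time_s: 29.48
tool_pos: [0.4902, 0.0598, 0.0531]
tool_rot: [180.0, 0.0, 89.9]
force: [5.0, 0.5, -6.6]
grip_width: 0.0322
grasp_force: 45.0
time_s: 29.82
tool_pos: [0.4902, 0.0598, 0.0391]
tool_rot: [180.0, 0.0, 89.9]
force: [5.2, 1.7, -5.8]
grip_width: 0.0322
grasp_force: 45.0
```

```bash
python3 -m jog '[[0,0.001,0.005,0,0,0,0.025],[0,0,0.001,0,0,0,0.025],[0,0,0.001,0,0,0,0.025],[0,0,0,0,0,0,0.025]]'; python3 -m jog '[[0,0,0,0,0,0,0.05],[0,0,0,0,0,0,0.05],[0,0,0,0,0,0,0.05],[0,0,0,0,0,0,0.05],[0,0,0,0,0,0,0.05]]'
```

```text
time_s: 30.15
tool_pos: [0.4904, 0.0596, 0.0327]
tool_rot: [-179.9, 0.0, 89.9]
force: [1.5, 0.4, -4.6]
grip_width: 0.0319
grasp_force: 45.0
time_s: 30.57
tool_pos: [0.4909, 0.0595, 0.0336]
tool_rot: [180.0, -0.0, 89.9]
force: [-0.2, 0.1, -0.5]
grip_width: 0.0488
grasp_force: 0.0
```

```bash
python3 -m jog '[[0,0,-0.02,0,0,0,0.055],[0,0,-0.04,0,0,0,0.055],[0,0,-0.04,0,0,0,0.055],[0,0,-0.04,0,0,0,0.055],[0,0,-0.03,0,0,-0.115,0.055],[0,0,0,0,0,-0.115,0.055],[0,0,0,0,0,-0.115,0.055],[0,0,0,0,0,-0.115,0.055],[0,0,0,0,0,-0.115,0.055],[0,0,0,0,0,-0.115,0.055],[0,0,0,0,0,-0.115,0.055],[0,0,0,0,0,-0.115,0.055]]'; python3 -m jog '[[0,0,0,0,0,-0.115,0.055],[0,0,0,0,0,-0.115,0.055],[0,0,0,0,0,-0.115,0.055],[0,0,0,0,0,-0.115,0.055],[0,0,0,0,0,-0.115,0.055],[0,0,0,0,0,-0.115,0.055],[0,0,0,0,0,-0.115,0.055],[0,0,0,0,0,0,0.055],[0,0,0,0,0,0,0.055]]'; python3 -c "
from h import *
im,c=snap('wrist','w5')
goto(.5126,.2590,.2,189)
p=[.4915,.059]
for z in (.074,.045,.032): print(proj(c,p+[z]))"
```

```text
time_s: 31.57
tool_pos: [0.4907, 0.0595, 0.2034]
tool_rot: [-180.0, -0.0, 142.9]
force: [0.1, 1.2, 0.1]
grip_width: 0.0551
grasp_force: 0.0
time_s: 32.32
tool_pos: [0.4908, 0.0595, 0.2034]
tool_rot: [180.0, 0.0, -171.4]
force: [0.2, 0.9, 0.2]
grip_width: 0.055
grasp_force: 0.0
t 32.37 pos [0.4908 0.0596 0.2034] rot [ 179.99    0.   -171.44] F [-0.1 -0.4 -0.2] w 0.055 g 0.0 j7 89.0
turn [ 0.0001  0.     -0.0077] shift [-0.0527  0.1936  0.0034]
(np.float64(278.7396211969831), np.float64(205.19479444199388))
(np.float64(278.71094268954846), np.float64(197.6695884682198))
(np.float64(278.69963150362975), np.float64(194.70154684191243))
```

View pics/w5.png

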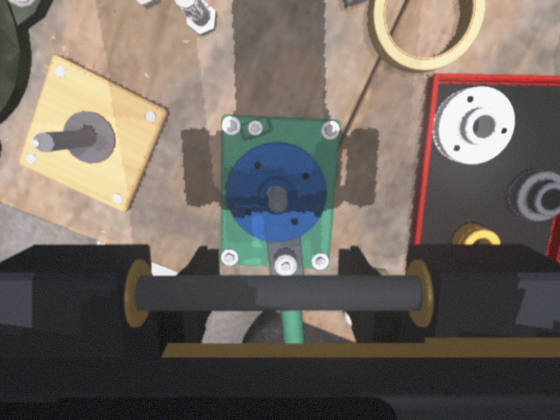

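```bash
python3 -m jog '[[-0.008,0.03,0,0,0,-0.007,0.055],[-0.01,0.04,0,0,0,0,0.055],[-0.01,0.04,0,0,0,0,0.055],[-0.01,0.04,0,0,0,0,0.055],[-0.01,0.03,0,0,0,0,0.055],[-0.004,0.0135,0.02,0,0,0,0.055],[0,0,0.03,0,0,0,0.055],[0,0,0.04,0,0,0,0.055],[0,0,0.04,0,0,0,0.055],[0,0,0.02,0,0,0,0.055],[0,0,0,0,0,0,0.055],[0,0,0,0,0,0,0.055]]'; python3 - <<'E'
from h import *
im,c=snap('wrist','w6')
goto(.512,.259,.007,189)
E
```

```text
time_s: 33.37
tool_pos: [0.5111, 0.2585, 0.0526]
tool_rot: [-179.9, -0.1, -170.9]
force: [0.3, 0.1, -0.3]
grip_width: 0.0548
grasp_force: 0.0
t 33.42 pos [0.5125 0.2593 0.0545] rot [ 1.7997e+02  8.0000e-02 -1.7092e+02] F [ 0.6 -0.9  0.6] w 0.0549 g 0.0 j7 73.0
turn [0.0005 0.0013 0.0013] shift [ 0.0006 -0.0002  0.0475]
```

View pics/w6.png

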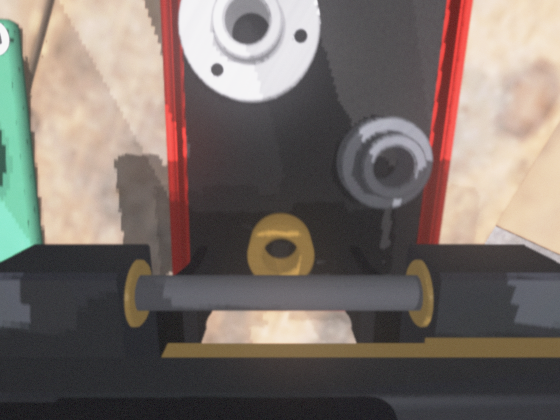

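```bash
python3 - <<'E'
from h import *
print(back(load('w6'),280.5,243.5,.027))
E
python3 -m jog '[[0,0,0.02,0,0,0,0.055],[0,0,0.018,0,0,0,0.055],[0,0,0.006,0,0,0,0.055],[0,0,0,0,0,0,0.055],[0,0,0,0,0,0,0.055]]'; python3 -c "
from h import *
goto(.512,.259,.008,189)"
```

```text
[0.50824167 0.25825123 0.027     ]
time_s: 33.83
tool_pos: [0.5129, 0.2595, 0.0111]
tool_rot: [179.9, 0.1, -170.9]
force: [1.1, -0.2, 0.1]
grip_width: 0.0551
grasp_force: 0.0
t 33.83 pos [0.5129 0.2595 0.0111] rot [ 1.7994e+02  1.4000e-01 -1.7088e+02] F [ 1.1 -0.2  0.1] w 0.0551 g 0.0 j7 73.0
turn [0.001  0.0024 0.0022] shift [ 0.0009 -0.0004  0.0031]
```

```bash
python3 -m jog '[[0.0044,-0.0004,0.002,0,0,0,0.055],[0,0,0,0,0,0,0.055],[0,0,0,0,0,0,0.055],[0,0,0,0,0,0,0.03],[0,0,0,0,0,0,0.03],[0,0,0,0,0,0,0.03],[0,0,0,0,0,0,0.03],[0,0,0,0,0,0,0.03]]' 25; python3 -m jog '[[0,0,-0.02,0,0,0,0.03],[0,0,-0.04,0,0,0,0.03],[0,0,-0.04,0,0,0,0.03],[0,0,-0.04,0,0,0,0.03],[0,0,0,0,0,0,0.03],[0.01,-0.03,0,0,0,0,0.03],[0.01,-0.04,0,0,0,0,0.03],[0.01,-0.04,0,0,0,0,0.03],[0.01,-0.04,0,0,0,0,0.03],[0.01,-0.03,0,0,0,0,0.03],[0,-0.01,0,0,0,0,0.03],[0,0,0,0,0,0,0.03]]'; python3 -c "
from h import *
snap('wrist','w7')
goto(.4907,.0585,.12,188)"
```

```text
time_s: 34.5
tool_pos: [0.5075, 0.258, 0.0075]
tool_rot: [180.0, 0.0, -170.8]
force: [-0.9, 0.2, 0.3]
grip_width: 0.0361
grasp_force: 24.6
time_s: 35.5
tool_pos: [0.4883, 0.0587, 0.1472]
tool_rot: [-180.0, 0.0, -171.2]
force: [0.7, 0.2, -1.3]
grip_width: 0.0363
grasp_force: 24.6
t 35.55 pos [0.4884 0.0617 0.1472] rot [ 1.7996e+02  2.0000e-02 -1.7101e+02] F [ 0.3  0.4 -0.9] w 0.0361 g 24.6 j7 89.0
turn [0.0007 0.0004 0.0173] shift [-0.0019 -0.0034  0.0272]
```

```bash
python3 -m jog '[[-0.002,-0.003,0.02,0,0,0,0.03],[0,0,0.03,0,0,0,0.03],[0,0,0.012,0,0,0,0.03],[0,0,0,0,0,0,0.03],[0,0,0,0,0,0,0.03],[0,0,0,0,0,0,0.03]]'; python3 -c "
from h import *
goto(.4912,.0585,.082)"
```

```text
time_s: 36.05
tool_pos: [0.4916, 0.0612, 0.0862]
tool_rot: [180.0, 0.1, -170.7]
force: [0.8, 0.9, -0.6]
grip_width: 0.0359
grasp_force: 24.6
t 36.05 pos [0.4916 0.0612 0.0862] rot [ 1.7998e+02  9.0000e-02 -1.7073e+02] F [ 0.8  0.9 -0.6] w 0.0359 g 24.6 j7 91.0
turn [0.0003 0.0016 0.    ] shift [ 0.0009 -0.0026  0.0042]
```

```bash
python3 -m jog '[[0.0005,-0.0022,0.003,0,0,0,0.03],[0,0,0,0,0,0,0.03],[0,0,0.005,0,0,0,0.03],[0,0,0.005,0,0,0,0.03],[0,0,0,0,0,0,0.03],[0,0,0,0,0,0,0.03]]'; python3 -m jog '[[0,0,0.005,0,0,0,0.03],[0,0,0,0,0,0,0.03],[0,0,0,0,0,0,0.03]]'
```

```text
time_s: 36.55
tool_pos: [0.49, 0.0573, 0.0718]
tool_rot: [-180.0, -0.1, -170.9]
force: [-0.4, -0.3, -1.6]
grip_width: 0.0361
grasp_force: 24.7
time_s: 36.8
tool_pos: [0.4887, 0.0573, 0.0664]
tool_rot: [180.0, -0.2, -170.8]
force: [-4.9, -0.2, -1.9]
grip_width: 0.0361
grasp_force: 24.8
```

```bash
python3 -m jog '[[0.0015,0,0.005,0,0,0,0.03],[0,0,0.005,0,0,0,0.03],[0,0,0.003,0,0,0,0.03],[0,0,0,0,0,0,0.03],[0,0,0,0,0,0,0.03]]'; python3 -m jog '[[0,0,0.002,0,0,0,0.03],[0,0,0.001,0,0,0,0.03],[0,0,0,0,0,0,0.03]]'
```

```text
time_s: 37.22
tool_pos: [0.4878, 0.0574, 0.0536]
tool_rot: [180.0, -0.1, -170.8]
force: [-3.7, 1.2, -3.7]
grip_width: 0.0358
grasp_force: 24.9
time_s: 37.47
tool_pos: [0.4876, 0.0574, 0.0512]
tool_rot: [180.0, -0.2, -170.8]
force: [-6.6, -0.0, 1.7]
grip_width: 0.0355
grasp_force: 24.9
```

```bash
python3 -m jog '[[0.001,0,0.001,0,0,0,0.03],[0,0,0,0,0,0,0.03],[0,0,0,0,0,0,0.05],[0,0,0,0,0,0,0.05],[0,0,0,0,0,0,0.05],[0,0,0,0,0,0,0.05]]'; python3 -m jog '[[0,0,-0.02,0,0,0,0.055],[0,0,-0.04,0,0,0,0.055],[0,0,-0.04,0,0,0,0.055],[0,0,-0.04,0,0,0,0.055],[0,0.02,0,0,0,0,0.055],[0.01,0.03,0,0,0,0,0.055],[0.01,0.04,0,0,0,0,0.055],[0.01,0.04,0,0,0,0,0.055],[0.01,0.03,0,0,0,0,0.055],[0,0,0,0,0,0,0.055],[0,0,0,0,0,0,0.055],[0,0,0,0,0,0,0.055]]'; python3 -c "
from h import *
im,c=snap('wrist','w8')
goto(.4033,.2266,.021,189)
cv2.imwrite('pics/c8.png',cv2.resize(im[100:270],None,fx=1.4,fy=1.4))
for z in (.069,.045): print(np.array(proj(c,[.4905,.0585,z])))"
```

```text
time_s: 37.97
tool_pos: [0.4896, 0.0569, 0.0511]
tool_rot: [-180.0, 0.2, -170.9]
force: [-0.3, -0.1, -0.3]
grip_width: 0.0486
grasp_force: 0.0
time_s: 38.97
tool_pos: [0.4239, 0.208, 0.1906]
tool_rot: [-180.0, 0.1, -170.9]
force: [-0.1, -2.0, -0.4]
grip_width: 0.0552
grasp_force: 0.0
t 39.02 pos [0.4242 0.2074 0.1906] rot [-1.7999e+02  6.0000e-02 -1.7096e+02] F [ 0.2 -0.3 -0.2] w 0.0552 g 0.0 j7 69.0
turn [-0.0002  0.0011  0.0006] shift [0.0176 0.0222 0.1696]
[ 83.0707644  257.22670073]
[ 97.09513223 247.19270625]
```

View pics/c8.png

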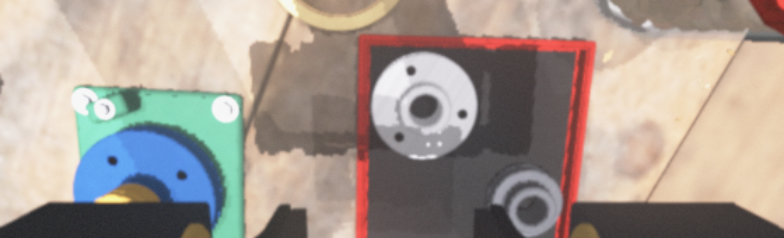

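```bash
python3 - <<'E'
from h import *
m=back(load('w8'),303.6,175,.020); print(m, m-[.0011+.0000,.0017,0])
E
python3 -m jog '[[0.0176,0.022,0.02,0,0,0,0.055],[0,0,0.04,0,0,0,0.055],[0,0,0.04,0,0,0,0.055],[0,0,0.04,0,0,0,0.055],[0,0,0.015,0,0,0,0.055],[0,0,0.01,0,0,0,0.055],[0,0,0,0,0,0,0.055],[0,0,0,0,0,0,0.055]]'; python3 -c "
from h import *
goto(.4033,.2266,.021,189)"
```

```text
[0.40351143 0.22647921 0.02      ] [0.40241143 0.22477921 0.02      ]
time_s: 39.68
tool_pos: [0.4035, 0.2271, 0.026]
tool_rot: [180.0, 0.1, -171.0]
force: [-0.4, -0.7, 0.3]
grip_width: 0.0548
grasp_force: 0.0
t 39.68 pos [0.4035 0.2271 0.026 ] rot [ 1.7999e+02  6.0000e-02 -1.7095e+02] F [-0.4 -0.7  0.3] w 0.0548 g 0.0 j7 67.0
turn [0.0001 0.001  0.0009] shift [ 0.0002 -0.0005  0.005 ]
```

```bash
python3 -m jog '[[0,-0.0005,0.003,0,0,0,0.055],[0,0,0.0015,0,0,0,0.055],[0,0,0,0,0,0,0.055],[0,0,0,0,0,0,0.055],[0,0,0,0,0,0,0.025],[0,0,0,0,0,0,0.025],[0,0,0,0,0,0,0.025],[0,0,0,0,0,0,0.025],[0,0,0,0,0,0,0.025]]' 40; python3 -m jog '[[0,0,-0.01,0,0,0,0.025],[0,0,-0.03,0,0,0,0.025],[0,0,-0.04,0,0,0,0.025],[0,0,-0.04,0,0,0,0.025],[0,0,-0.035,0,0,0,0.025],[0,0,0,0,0,0.1,0.025],[0,0,0,0,0,0.115,0.025],[0,0,0,0,0,0.115,0.025],[0,0,0,0,0,0.115,0.025],[0,0,0,0,0,0.115,0.025],[0,0,0,0,0,0.115,0.025],[0,0,0,0,0,0.115,0.025]]'; python3 -m jog '[[0,0,0,0,0,0.115,0.025],[0,0,0,0,0,0.115,0.025],[0,0,0,0,0,0.115,0.025],[0,0,0,0,0,0.115,0.025],[0,0,0,0,0,0.115,0.025],[0,0,0,0,0,0.115,0.025],[0,0,0,0,0,0.115,0.025],[0,0,0,0,0,0.115,0.025],[0,0,0,0,0,0,0.025]]'; python3 -c "
from h import *
goto(.466,-.1205,.17,90)"
```

```text
time_s: 40.43
tool_pos: [0.4024, 0.227, 0.0209]
tool_rot: [-180.0, 0.0, -170.8]
force: [-0.9, -0.2, 1.2]
grip_width: 0.0318
grasp_force: 40.0
time_s: 41.43
tool_pos: [0.4018, 0.2267, 0.1758]
tool_rot: [-179.9, -0.0, 143.6]
force: [0.3, 0.3, -2.9]
grip_width: 0.0318
grasp_force: 40.0
time_s: 42.18
tool_pos: [0.4019, 0.2267, 0.1759]
tool_rot: [-180.0, 0.0, 91.0]
force: [-0.8, -0.2, -2.9]
grip_width: 0.0319
grasp_force: 40.0
t 42.18 pos [0.4019 0.2267 0.1759] rot [-1.7996e+02  2.0000e-02  9.1000e+01] F [-0.8 -0.2 -2.9] w 0.0319 g 40.0 j7 -32.0
turn [-0.0006  0.0004  0.0175] shift [-0.3472  0.0641  0.0059]
```

```bash
python3 -m jog '[[-0.02,0.01,0,0,0,0.017,0.025],[-0.035,0.01,0,0,0,0,0.025],[-0.04,0.01,0,0,0,0,0.025],[-0.04,0.01,0,0,0,0,0.025],[-0.04,0.01,0,0,0,0,0.025],[-0.04,0.01,0,0,0,0,0.025],[-0.04,0.004,0,0,0,0,0.025],[-0.04,0,0,0,0,0,0.025],[-0.03,0,0,0,0,0,0.025],[-0.02,0,0,0,0,0,0.025],[0,0,0,0,0,0,0.025],[0,0,0,0,0,0,0.025]]'; python3 -c "
from h import *
goto(.466,-.1205,.12,90)"
```

```text
time_s: 43.18
tool_pos: [0.4674, -0.1187, 0.1759]
tool_rot: [-180.0, -0.0, 90.2]
force: [0.3, 1.1, -2.0]
grip_width: 0.0317
grasp_force: 40.0
t 43.18 pos [ 0.4674 -0.1187  0.1759] rot [-1.7998e+02 -3.0000e-02  9.0170e+01] F [ 0.3  1.1 -2. ] w 0.0317 g 40.0 j7 11.0
turn [-0.0004 -0.0006  0.0029] shift [-0.0018 -0.0014  0.0559]
```

```bash
python3 -m jog '[[-0.001,-0.0015,0.02,0,0,0,0.025],[0,0,0.03,0,0,0,0.025],[0,0,0.008,0,0,0,0.025],[0,0,0,0,0,0,0.025],[0,0,0,0,0,0,0.025],[0,0,0,0,0,0,0.025]]'; python3 -c "
from h import *
goto(.466,-.1205,.115,90)"
```

```text
time_s: 43.68
tool_pos: [0.4676, -0.1181, 0.1192]
tool_rot: [179.9, -0.0, 90.3]
force: [0.4, -0.1, -3.6]
grip_width: 0.0318
grasp_force: 40.0
t 43.68 pos [ 0.4676 -0.1181  0.1192] rot [179.88  -0.    90.29] F [ 0.4 -0.1 -3.6] w 0.0318 g 40.0 j7 13.0
turn [ 0.0022 -0.      0.0051] shift [-0.0024 -0.0016  0.0042]
```

```bash
python3 -m jog '[[-0.0024,-0.0016,0.003,0,0,0,0.025],[0,0,0,0,0,0,0.025],[0,0,0.006,0,0,0,0.025],[0,0,0.006,0,0,0,0.025],[0,0,0,0,0,0,0.025],[0,0,0,0,0,0,0.025]]';python3 -m jog '[[0,0,0.006,0,0,0,0.025],[0,0,0.004,0,0,0,0.025],[0,0,0,0,0,0,0.025],[0,0,0,0,0,0,0.025]]'
```

```text
time_s: 44.18
tool_pos: [0.4643, -0.1209, 0.1022]
tool_rot: [-179.9, -0.0, 90.2]
force: [-0.2, 0.3, -2.3]
grip_width: 0.0318
grasp_force: 40.0
time_s: 44.52
tool_pos: [0.465, -0.1208, 0.0926]
tool_rot: [180.0, -0.0, 90.2]
force: [1.3, 1.3, -2.6]
grip_width: 0.0319
grasp_force: 40.0
```

```bash
python3 -m jog '[[0,0.001,0.01,0,0,0,0.025],[0,0,0.012,0,0,0,0.025],[0,0,0.01,0,0,0,0.025],[0,0,0,0,0,0,0.025],[0,0,0,0,0,0,0.025]]';python3 -m jog '[[0,0,0.01,0,0,0,0.025],[0,0,0.01,0,0,0,0.025],[0,0,0.002,0,0,0,0.025],[0,0,0,0,0,0,0.025],[0,0,0,0,0,0,0.025]]'
```

```text
time_s: 44.93
tool_pos: [0.4652, -0.1209, 0.0601]
tool_rot: [-179.9, 0.0, 90.2]
force: [-0.6, 0.1, -2.8]
grip_width: 0.0315
grasp_force: 40.0
time_s: 45.35
tool_pos: [0.4654, -0.121, 0.0386]
tool_rot: [-179.9, -0.0, 90.2]
force: [-0.0, 0.6, -2.5]
grip_width: 0.0322
grasp_force: 40.0
```

```bash
python3 -m jog '[[0,0,0.004,0,0,0,0.025],[0,0,0.002,0,0,0,0.025],[0,0,0.001,0,0,0,0.025],[0,0,0,0,0,0,0.025],[0,0,0,0,0,0,0.025]]'; python3 -m jog '[[0,0,0,0,0,0,0.05],[0,0,0,0,0,0,0.05],[0,0,0,0,0,0,0.05],[0,0,0,0,0,0,0.05],[0,0,-0.02,0,0,0,0.055],[0,0,-0.04,0,0,0,0.055],[0,0,-0.04,0,0,0,0.055],[0,0,-0.04,0,0,0,0.055],[0,0,-0.03,0,0,0,0.055],[0.02,-0.005,0,0,0,0,0.055],[0.03,-0.005,0,0,0,0,0.055],[0.04,-0.005,0,0,0,0,0.055]]';python3 -c "
from h import *
goto(.4568,.3064,.1,189)
goto(.4568,.3064,.1)"
```

```text
time_s: 45.77
tool_pos: [0.4659, -0.121, 0.0329]
tool_rot: [-180.0, -0.0, 90.2]
force: [-4.1, 0.3, 7.2]
grip_width: 0.032
grasp_force: 40.0
time_s: 46.77
tool_pos: [0.4506, -0.0326, 0.2027]
tool_rot: [179.9, 0.0, 89.9]
force: [0.3, 0.0, -0.6]
grip_width: 0.055
grasp_force: 0.0
t 46.77 pos [ 0.4506 -0.0326  0.2027] rot [1.7988e+02 2.0000e-02 8.9880e+01] F [ 0.3  0.  -0.6] w 0.055 g 0.0 j7 -2.0
turn [ 1.3000e-03  2.0000e-03 -1.7299e+00] shift [-0.0591  0.3338  0.1027]
t 46.77 pos [ 0.4506 -0.0326  0.2027] rot [1.7988e+02 2.0000e-02 8.9880e+01] F [ 0.3  0.  -0.6] w 0.055 g 0.0 j7 -2.0
turn [0.0021 0.0003 0.    ] shift [0.339  0.0055 0.1027]
```

Seated (contact at z 0.0329). Now the small die: regrasp at its release pose.

```bash
python3 -m jog '[[0.04,0,0,0,0,0,0.055],[0.04,0,0,0,0,0,0.055],[0.04,0,0,0,0,0,0.055],[0.04,0,0,0,0,0,0.055],[0.04,0,0,0,0,0,0.055],[0.04,0,0,0,0,0,0.055],[0.04,0,0,0,0,0,0.055],[0.03,0.004,0,0,0,0,0.055],[0.015,0,0,0,0,0,0.055],[0,0,0,0,0,-0.115,0.055],[0,0,0,0,0,-0.115,0.055],[0,0,0,0,0,-0.115,0.055]]'; python3 -m jog '[[0,0,0,0,0,-0.115,0.055],[0,0,0,0,0,-0.115,0.055],[0,0,0,0,0,-0.115,0.055],[0,0,0,0,0,-0.115,0.055],[0,0,0,0,0,-0.115,0.055],[0,0,0,0,0,-0.115,0.055],[0,0,0,0,0,-0.115,0.055],[0,0,0,0,0,-0.115,0.055],[0,0,0,0,0,-0.115,0.055],[0,0,0,0,0,-0.115,0.055],[0,0,0,0,0,-0.115,0.055],[0,0,0,0,0,-0.115,0.055]]';python3 -c "
from h import *
goto(.4568,.3064,.021,189)"
```

```text
time_s: 47.77
tool_pos: [0.4533, 0.2934, 0.2013]
tool_rot: [-179.9, 0.1, 110.3]
force: [0.3, 1.1, -0.3]
grip_width: 0.0549
grasp_force: 0.0
time_s: 48.77
tool_pos: [0.4535, 0.2928, 0.2016]
tool_rot: [-179.9, -0.0, -170.7]
force: [0.5, -0.3, 0.2]
grip_width: 0.0545
grasp_force: 0.0
t 48.77 pos [0.4535 0.2928 0.2016] rot [-1.7995e+02 -3.0000e-02 -1.7071e+02] F [ 0.5 -0.3  0.2] w 0.0545 g 0.0 j7 64.0
turn [-0.0009 -0.0006  0.0051] shift [-0.0054  0.0129  0.1806]
```

```bash
python3 -m jog '[[-0.0054,0.013,0.02,0,0,0.005,0.055],[0,0,0.04,0,0,0,0.055],[0,0,0.04,0,0,0,0.055],[0,0,0.04,0,0,0,0.055],[0,0,0.025,0,0,0,0.055],[0,0,0.008,0,0,0,0.055],[0,0,0,0,0,0,0.055],[0,0,0,0,0,0,0.055]]'; python3 -c "
from h import *
goto(.4565,.3066,.021,189)"
```

```text
time_s: 49.43
tool_pos: [0.4575, 0.3077, 0.0298]
tool_rot: [180.0, 0.1, -171.3]
force: [-0.4, 0.3, -0.1]
grip_width: 0.0549
grasp_force: 0.0
t 49.43 pos [0.4575 0.3077 0.0298] rot [ 1.7999e+02  6.0000e-02 -1.7128e+02] F [-0.4  0.3 -0.1] w 0.0549 g 0.0 j7 62.0
turn [ 0.0002  0.001  -0.0049] shift [ 0.0011 -0.0009  0.0088]
```

```bash
python3 -m jog '[[0.001,-0.001,0.006,0,0,-0.005,0.055],[0,0,0.0025,0,0,0,0.055],[0,0,0,0,0,0,0.055],[0,0,0,0,0,0,0.055],[0,0,0,0,0,0,0.025],[0,0,0,0,0,0,0.025],[0,0,0,0,0,0,0.025],[0,0,0,0,0,0,0.025],[0,0,0,0,0,0,0.025]]' 40; python3 -m jog '[[0,0,-0.01,0,0,0,0.025],[0,0,-0.03,0,0,0,0.025],[0,0,-0.04,0,0,0,0.025],[0,0,-0.04,0,0,0,0.025],[0,0,-0.04,0,0,0,0.025],[0,0,-0.02,0,0,0.1,0.025],[0,0,0,0,0,0.115,0.025],[0,0,0,0,0,0.115,0.025],[0,0,0,0,0,0.115,0.025],[0,0,0,0,0,0.115,0.025],[0,0,0,0,0,0.115,0.025],[0,0,0,0,0,0.115,0.025]]'; python3 -m jog '[[0,0,0,0,0,0.115,0.025],[0,0,0,0,0,0.115,0.025],[0,0,0,0,0,0.115,0.025],[0,0,0,0,0,0.115,0.025],[0,0,0,0,0,0.115,0.025],[0,0,0,0,0,0.115,0.025],[0,0,0,0,0,0.115,0.025],[0,0,0,0,0,0.115,0.025],[0,0,0,0,0,0,0.025]]'; python3 -c "
from h import *
goto(.466,-.1205,.17,90)"
```

```text
time_s: 50.18
tool_pos: [0.4559, 0.3066, 0.0205]
tool_rot: [180.0, 0.0, -171.0]
force: [-0.6, -0.5, 1.1]
grip_width: 0.0314
grasp_force: 40.1
time_s: 51.18
tool_pos: [0.4555, 0.3063, 0.2006]
tool_rot: [-180.0, -0.0, 143.4]
force: [-1.3, 0.8, -1.5]
grip_width: 0.0313
grasp_force: 40.0
time_s: 51.93
tool_pos: [0.4556, 0.3063, 0.2006]
tool_rot: [-180.0, 0.0, 90.9]
force: [-0.0, -0.2, -1.9]
grip_width: 0.0318
grasp_force: 40.0
t 51.93 pos [0.4556 0.3063 0.2006] rot [-1.7999e+02  1.0000e-02  9.0900e+01] F [-0.  -0.2 -1.9] w 0.0318 g 40.0 j7 -35.0
turn [-0.0002  0.0001  0.0157] shift [-0.4268  0.0104  0.0306]
```

```bash
python3 -m jog '[[-0.02,0,0,0,0,0.015,0.025],[-0.04,0,0,0,0,0,0.025],[-0.04,0,0,0,0,0,0.025],[-0.04,0,0,0,0,0,0.025],[-0.04,0,0,0,0,0,0.025],[-0.04,0,0,0,0,0,0.025],[-0.04,0,0,0,0,0,0.025],[-0.04,0.005,0,0,0,0,0.025],[-0.04,0.005,0,0,0,0,0.025],[-0.04,0,0,0,0,0,0.025],[-0.03,0,0,0,0,0,0.025],[-0.017,0,0,0,0,0,0.025]]'; python3 -m jog '[[0,0,0,0,0,0,0.025],[0,0,0.02,0,0,0,0.025],[0,0,0.03,0,0,0,0.025],[0,0,0.025,0,0,0,0.025],[0,0,0,0,0,0,0.025],[0,0,0,0,0,0,0.025],[0,0,0,0,0,0,0.025]]'; python3 -c "
from h import *
goto(.4663,-.1206,.115,90)"
```

```text
time_s: 52.93
tool_pos: [0.4664, -0.1257, 0.2008]
tool_rot: [180.0, 0.1, 90.1]
force: [0.5, 0.0, -1.1]
grip_width: 0.0316
grasp_force: 40.0
time_s: 53.52
tool_pos: [0.4685, -0.1203, 0.1268]
tool_rot: [179.9, -0.0, 90.3]
force: [0.6, -0.1, -1.8]
grip_width: 0.0315
grasp_force: 40.0
t 53.52 pos [ 0.4685 -0.1203  0.1268] rot [179.89  -0.    90.29] F [ 0.6 -0.1 -1.8] w 0.0315 g 40.0 j7 13.0
turn [ 0.0019 -0.0001  0.005 ] shift [-0.0003 -0.0022  0.0118]
```

```bash
python3 -m jog '[[0,-0.001,0.01,0,0,0,0.025],[0,0,0,0,0,0,0.025],[0,0,0.006,0,0,0,0.025],[0,0,0.006,0,0,0,0.025],[0,0,0,0,0,0,0.025],[0,0,0,0,0,0,0.025]]';python3 -m jog '[[0,0,0.006,0,0,0,0.025],[0,0,0.006,0,0,0,0.025],[0,0,0,0,0,0,0.025],[0,0,0,0,0,0,0.025]]'
```

```text
time_s: 54.02
tool_pos: [0.4663, -0.1204, 0.1029]
tool_rot: [-179.9, -0.0, 90.2]
force: [0.6, -0.3, -2.3]
grip_width: 0.0314
grasp_force: 40.0
time_s: 54.35
tool_pos: [0.4662, -0.1204, 0.0907]
tool_rot: [-179.9, -0.0, 90.2]
force: [-0.1, 0.1, -1.6]
grip_width: 0.0318
grasp_force: 40.0
```

```bash
python3 -m jog '[[0,0,0.008,0,0,0,0.025],[0,0,0.008,0,0,0,0.025],[0,0,0.006,0,0,0,0.025],[0,0,0,0,0,0,0.025],[0,0,0,0,0,0,0.025]]';python3 -m jog '[[0,0,0.003,0,0,0,0.025],[0,0,0.002,0,0,0,0.025],[0,0,0.001,0,0,0,0.025],[0,0,0,0,0,0,0.025],[0,0,0,0,0,0,0.025]]'
```

```text
time_s: 54.77
tool_pos: [0.4661, -0.1204, 0.0686]
tool_rot: [-179.9, 0.0, 90.2]
force: [-0.5, 0.1, -2.0]
grip_width: 0.0313
grasp_force: 40.0
time_s: 55.18
tool_pos: [0.4667, -0.1204, 0.0634]
tool_rot: [180.0, -0.0, 90.2]
force: [0.0, 0.3, -1.5]
grip_width: 0.0313
grasp_force: 40.0
```

```bash
python3 -m jog '[[0,0,0.001,0,0,0,0.025],[0,0,0,0,0,0,0.025],[0,0,0,0,0,0,0.05],[0,0,0,0,0,0,0.05],[0,0,0,0,0,0,0.05],[0,0,0,0,0,0,0.05],[0,0,-0.02,0,0,0,0.055],[0,0,-0.04,0,0,0,0.055],[0,0,-0.04,0,0,0,0.055],[0,0,-0.04,0,0,0,0.055],[0,0,0,0,0,0,0.055],[0,0,0,0,0,0,0.055]]'; python3 - <<'E'
from h import *
im,c=snap('wrist','w9'); t,ct=snap('top','top9'); s,cs=snap('side','side9')
goto(.4663,-.1206,.2,90)
# bright keeper blob in wrist & side views
def brass(im,lo,hi,roi):
    h=cv2.cvtColor(im,cv2.COLOR_BGR2HSV); m=cv2.inRange(h,lo,hi); k=np.zeros_like(m); x,y,w,hh=roi; k[y:y+hh,x:x+w]=m[y:y+hh,x:x+w]
    n,l,st,ce=cv2.connectedComponentsWithStats(k); i=1+np.argmax(st[1:,4]); return st[i],ce[i]
q=proj(cs,[.4912,.0585,.057]); print('side keeper pred',np.round(q,1), brass(s,(15,120,80),(32,255,255),(int(q[0])-30,int(q[1])-30,60,60)))
for z in (.069,.045): print(np.round(proj(cs,[.4912,.0585,z]),1))
# dark small die in wrist: hub-top expected
for z in (.075,.062): print('small pred',np.round(proj(c,[.4661,-.1204,z]),1))
E
```

```text
time_s: 56.18
tool_pos: [0.4685, -0.1207, 0.2051]
tool_rot: [179.6, -0.0, 90.2]
force: [-0.7, 0.3, -2.2]
grip_width: 0.0551
grasp_force: 0.0
t 56.33 pos [ 0.4658 -0.1202  0.201 ] rot [-1.7988e+02 -2.0000e-02  9.0200e+01] F [-0.7  0.5 -0.9] w 0.0551 g 0.0 j7 11.0
turn [-0.0022 -0.0003  0.0036] shift [-0.0004  0.0005  0.001 ]
side keeper pred [260.4 228.8] (array([252, 218,  18,  22, 249], dtype=int32), array([261.08835341, 230.10843373]))
[260.1 223.6]
[260.6 233.9]
small pred [273.2 203.9]
small pred [273.3 200.4]
```

```bash
python3 - <<'E'
from h import *
def brass(im,roi):
    h=cv2.cvtColor(im,cv2.COLOR_BGR2HSV); m=cv2.inRange(h,(15,120,80),(32,255,255)); k=np.zeros_like(m); x,y,w,hh=roi; k[y:y+hh,x:x+w]=m[y:y+hh,x:x+w]
    n,l,st,ce=cv2.connectedComponentsWithStats(k); i=1+np.argmax(st[1:,4]); return st[i],ce[i].round(1)
s=cv2.imread('pics/side0.png'); c=load('side0')
q=proj(c,[.4912,.0585,.027]); print(np.round(q,1),brass(s,(int(q[0])-30,int(q[1])-30,60,60)))
# small die / medium in wrist w9: edge circles
im=cv2.imread('pics/w9.png'); c=load('w9'); g=cv2.cvtColor(im,cv2.COLOR_BGR2GRAY)
for z,r in((.062,.024),(.032,.034)):
    q=proj(c,[.4661,-.1204,z]);
    e=proj(c,[.4661+r,-.1204,z]); print(z,np.round(q,1),'r px',round(e[0]-q[0],1))
print('row',g[int(q[1]),205:350:3])
print('col',g[130:245:3,273])
C=cv2.HoughCircles(cv2.GaussianBlur(g[120:245,190:360],(3,3),0),cv2.HOUGH_GRADIENT,1,4,param1=80,param2=18,minRadius=18,maxRadius=60); print((C[0][:6]+[190,120,0]).round(1) if C is not None else None)
E
```

```text
[261.  241.5] (array([251, 232,  20,  20, 239], dtype=int32), array([260.7, 242.6]))
0.062 [273.3 200.4] r px 28.8
0.032 [273.5 193.3] r px 37.3
row [108 106 113 158 136 143 142 144 141 134 137 157 163 156 139  80  80  77
  73  80  83  77  78  75  77  79  81  83  69  66  83  81  98 158 199 160
 141 139 176 181 138 135 128 105 104 107 106 105 120]
col [182 219 220 222 220 218 219 176 132 140 154 165 166 164 115  78  84  83
  73  70  82  76  94  96  93  93  98  95  98  73  76  75  78 104 129 155
 167 200 181]
[[274.5 195.5  35.5]
 [275.5 200.5  29.2]
 [278.5 195.5  41.1]
 [281.5 200.5  46.3]
 [272.5 191.5  33.6]
 [258.5 188.5  40.2]]
```

```bash
python3 -c "
from cell import env
print(env.sign_off())"
```

```text
the job is handed in; nothing more can be done
None
```

I handed the job in at 56 s of robot time, with no score returned: the large die is on the bender's pin with the keeper on top, and the medium and small dies are back on the post. The final images put the keeper and post dies at the expected heights to about 1 mm, and I saw no sign the tape measure or padlock moved.

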